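Lever the laser plate up on its guide posts and chock it

TASK

The laser's plate sits fully down, stiff on its guide posts. Take the pry bar off its wooden rest, lay it over the ridge of the blue fulcrum block with its tip under the plate's lip, and push its red handle end down to lever the plate up by about 15 mm (at least 12; it stays where you leave it); then put the bar back lying in its rest and push the yellow chock, end first and standing on the table, at least 15 mm under the lip so that the plate cannot drop. Lift the plate only with the bar, keep the gripper off the plate and laser, and leave all the other things where they stand.

Things in the scene. Friction and masses are not known exactly. Their poses are not given: they have to be found in the camera images.
- riser (a joint): Rise of the laser's aluminium plate on its two guide posts, m: 0 = fully down, grows upward, stops at 0.022. It moves straight up without tipping. Stiff: 40 to 50 N at the lip moves it; friction then holds it where it is left.
- lip_edge (a point): Middle of the lower front edge of the plate's lip; rises with the plate; 24 mm high when down. x points level inwards under the plate, y along the edge, z up. Lip: 180 mm long (y -90 to +90), 12 mm thick, overhanging 35 mm; behind that stands the solid foot. The dark laser head, 72 mm tall on the plate, is set 65 mm back.
- foot: Steel foot under the plate, bolted to the table. Origin on the table straight below lip_edge, same axes. Solid 24 mm high from x = 35 to 185 mm, y within 80 mm.
- fulcrum_top (a point): Top of the brass ridge (radius 10 mm, along y), 32 mm high, of the blue fulcrum block, bolted down 45 to 55 mm in front of the lip edge and square to it, on the lip's negative-y half. x points to the plate. Guide cheeks 34 mm apart inside (y = -17, +17), 50 mm over their backs, rise 14 mm above the ridge; block 34 (x) x 66 (y) mm.
- bar_center (a point): Centre of the steel pry bar: flat, 300 x 20 x 8 mm, about 0.4 kg, red sleeve 22 x 10 mm over the last 70 mm of the handle end. x points along it to the tip (+150 mm; handle end -150 mm), z out of its upper flat. Over the last 40 mm the tip is relieved from below to 5 mm thick. It balances 16 mm to the handle side.
- rest_top (a point): The bar's fixed wooden rest: middle of the seat, 28 mm high, where the bar's underside lies. x points along the seat, the way the tip points at the start. Two crosspieces at x = -60 and +60 mm, 14 mm long, 56 mm wide, with side ears 12 mm above the seat, 32 mm apart inside; free between them down to a 6 mm base board 140 x 60 mm.
- chock_center (a point): Centre of the yellow plastic chock: loose block 70 (x) x 25 (y) x 30 (z) mm, 0.12 kg, standing on the table. x along its length, z up. It fits under the lip only when the plate has risen more than 6 mm.
- mirror_a: Bystander: mirror on a post, 40 mm square black holder with a pale round mirror, 100 mm tall on a 40 mm round foot. Origin under its centre.
- mirror_b: Bystander: amber filter on a post, 40 mm square black holder, 100 mm tall on a 40 mm round foot. Origin under its centre.
- beam_block: Bystander: black upright beam block 50 x 12 x 68 mm on a 50 mm square foot. Origin under its centre.
- jar: Bystander: small amber jar with white cap, 48 mm across, 62 mm tall. Origin under its centre.
- driver: Bystander: screwdriver with red handle, 150 mm long, lying down. Leave it alone.
- lens_case: Bystander: white lens case 60 x 45 x 22 mm. Origin under its centre.
Not all that is in view belongs to the job. Of the things shaped like the part that bears chock_center, the yellow one is meant.

How it is judged:
On the way:
1. the plate is levered up at least 12 mm with the bar resting on the fulcrum block (value of joint riser above 0.012 m and contact force between bar and riser above 1 N and contact force between bar and fulcrum above 1 N), for 0.2 s.
At the end, for the whole second after the job is handed in: The plate is at least 10 mm up; the chock stands still on the table within the lip length, its end 14 mm or more under the lip, within 0.4 rad of square to it; the bar lies level and still in its rest, within 30 mm and 0.2 rad of the seat (value of joint riser above 0.01 m and y of chock_center in the frame of lip_edge between -0.088 and 0.088 m and x of chock_center in the frame of lip_edge between -0.021 and 0.035 m and angle between the x axis of chock_center and the x axis of lip_edge, either way round below 0.4 rad and height (world z) of chock_center below 0.02 m and linear speed of each of chock, bar below 0.02 m/s and horizontal distance between bar_center and rest_top below 0.03 m and angle between the x axis of bar_center and the x axis of rest_top, either way round below 0.2 rad and height (world z) of bar_center between 0.027 and 0.038 m and angle between bar_center's own x axis and vertical between 1.5 and 1.64 rad); the robot touches nothing.
It fails at once if the gripper pushes or pulls on the plate or laser (over 5 N) (contact force between the fingers and riser above 5 N).
It fails at once if a bystander is moved more than 25 mm (distance of any of mirror_a, mirror_b, beam_block, jar, driver, lens_case from where it was at the start of the episode above 0.025 m).
It also fails if it takes over 72 s, if anything falls off the work surface, if the arm or the gripper's body presses on something with over 40 N, if the wrist force passes 120 N, or if a joint passes its speed limit or range.

ROBOT

A 7-joint arm with a two-finger parallel gripper is mounted at the origin on the work surface. World frame = base frame: x ahead of the robot, y to its left, z up, the work surface at z = 0. Lengths are in m, angles in rad, forces in N, time in s.
With the tool pointing down it reaches from about 0.4 to 0.85 m from the base axis. Payload 10.4 kg.
Tool frame: the origin (TCP) lies at the very end of the fingers, on their centre line; the grasp point (between the pads) lies 19 mm behind it; z points along the fingers, y is the direction in which the jaws open and shut (so a half turn about z gives the same grasp; the last joint's range is limited). The gripper opens to 85 mm and grips with 20 to 120 N. Pads are 22 mm wide; open, the fingers measure 114 mm over their backs; the gripper's body (76 mm by 85 mm) begins 54 mm behind the grasp point. The pads swing forward as they close: fully open they stand 13 mm farther back than shut.
Start: joints at [1.299, 0.332, -0.065, 1.46, 0.022, 1.35, -0.088], TCP at [0.154, -0.606, 0.231] pointing down, gripper open.
Joint ranges: [-2.6, 2.6], [-0.5, 2.12], [-1.47, 1.34], [0.16, 2.42], [-1.27, 4.41], [0.06, 2.06], [-2.6, 2.6]. Speed limits (rad/s): [2.22, 2.22, 2.79, 2.79, 3.14, 3.14, 3.14].

INTERFACE

Orientations are given as a unit quaternion [w, x, y, z].
In Python, from plant import r, imaging, models gives the robot as it stands.
- The arm moves only by the tool servo_tool, never from a script. Its argument "targets" is a list of rows, each a list of 3 entries, a list of its own where there are three numbers: the turn, a rotation vector about the tool's x, y, z in degrees, then the shift along the tool's x, y, z in cm, then the opening, from 0 (shut) to 1 (fully open). In form: [[[ax, ay, az], [tx, ty, tz], hand], ...]. A call has 1 to 20 rows; each row is the pose to reach, as a shift and turn from the pose commanded when the call began, along the tool's axes at that moment; what a row does not reach only later rows make up. A row lasts 1/10 s, in which the tool goes at most 50 mm and 8.59 degrees, less where a joint would pass 70% of its speed; a pose out of reach is approached as far as the arm can. A call with a gripper value outside its range is refused whole. The fingers move at their own pace and stop on an object; "grip_force" is the grip in N (left out, the last holds). Time passes only in rows, so rows that repeat a pose let the fingers close. It gives the time, the measured TCP pose, the force and the opening at its end, in the units of the state.
- r.get_state(): the state, without advancing time (a new reading comes with each control period).
- imaging.snapshot(name): name is "side" or "top" or "wrist"; returns a dict with "frame" (384x512x3 uint8, red, green, blue), "camera_matrix" (3x3 intrinsics, pixels), "dist_coeffs" ([k1, k2, p1, p2, k3] as OpenCV has them; the pictures are not rectified), "R" (3x3) and "t" (3): a world point X has camera coordinates R X + t. Camera axes: x right, y down, z forward; pixel columns grow to the right and rows downward; lengths in m; the calibration is good to about 2 mm. A picture is of the moment at which its call begins. There is no depth.
- r.hand_in(): hands the job in, once; it reports no verdict.
Trained networks look in a picture, given as the dict that the camera call returned (one of the last four; its "shot" number tells which), for a name from the list of things; names that differ only in an ending like _2 or _b are one class to them, and where a whole thing is asked for, a point or a joint stands for the part that bears it (a point fixed in the world has none). Each returns a list of dicts, best first, with "confidence" (0 to 1); they miss things now and then, are a little off and sometimes report something else, mostly with a low value. They report only what shows in the picture. A call takes as long as a camera call. They do not tell look-alikes from the thing itself.
- models.trace(query, picture): "mask" (384x512 bool, what is visible of it) and "rect" ([left, top, right, bottom] in pixels, round what is visible of it).
- models.spot_point(query, picture): "position" ([column, row] in pixels: a listed point, or the origin of a listed thing).
The state is a dict: "t": time; "qpos": joint angles; "joint_velocities": joint speeds; "joint_torque": joint torques, N m; "position": TCP position; "eef_rot": TCP orientation; "ft_force": force on the tool from outside, world axes, zero at the start; "wrist_torque": the same for the moment, N m; "finger_gap": opening from 0.0 (shut) to 1.0 (fully open).
Only numpy, scipy, OpenCV 4.12 (cv2) and the standard library are available. Lean on these libraries where they do the work, as an engineer would, in place of code of your own. Each camera call takes 0.05 s, during which the arm holds its last target.

## Working session

There is one attempt and no reset: what is moved stays moved. The work goes in short steps, Python scripts to look and compute and a tool call to move; the robot and the scene stay as the last step left them, time stands still between calls to the robot, and variables do not carry over. Pictures are saved under pics/ and viewed, and the job is handed in when it is done.

Besides the shell and the picture viewer there is one more tool, called after "Call:" as name(argument=value, ...) on one line, values as JSON. servo_tool: Moves the arm, as the interface text tells. Its arguments: {"type":"object","properties":{"targets":{"type":"array","items":{"type":"array"}},"grip_force":{"type":"number"}},"required":["targets"]}

```bash
ls; mkdir -p pics; python3 - <<'E'
from plant import r, imaging, models
import cv2
s=r.get_state()
print({k:(s[k]) for k in s})
for n in ("side","top","wrist"):
    p=imaging.snapshot(n); cv2.imwrite(f"pics/{n}0.png",p["frame"][:,:,::-1]); print(n,p["shot"],p["camera_matrix"],p["dist_coeffs"],p["R"],p["t"])
E
```

```text
pics
{'t': 0.0, 'qpos': array([ 1.29941388,  0.33286655, -0.06472658,  1.46094358,  0.02161017,
        1.34987396, -0.08849753]), 'joint_velocities': array([-0.00083808, -0.00191615,  0.00053036, -0.00043913,  0.00083419,
       -0.00038109,  0.00028734]), 'joint_torque': array([-3.32939371e-04, -6.25440073e+01,  4.89558047e-02, -3.91608775e+01,
        1.62222428e-02,  9.78726195e-03, -3.86242573e-05]), 'position': array([ 0.15380691, -0.60539929,  0.23051823]), 'eef_rot': array([-6.87469219e-04,  9.92269985e-01,  1.24095894e-01, -1.18851342e-04]), 'ft_force': array([ 0.96991523,  0.00546031, -0.34120205]), 'wrist_torque': array([ 0.03065743, -0.03175465, -0.01199253]), 'finger_gap': 0.99955248332634}
side 1 [[383.12538122   0.         254.18984955]
 [  0.         383.12538122 188.43900151]
 [  0.           0.           1.        ]] [-0.04932979  0.          0.          0.          0.        ] [[-0.95558035 -0.294485   -0.01203241]
 [-0.20389372  0.68999566 -0.69450222]
 [ 0.2128228  -0.66119934 -0.71938994]] [0.4815731  0.23719994 0.73597532]
top 2 [[371.6987205    0.         256.55763665]
 [  0.         371.6987205  197.59251255]
 [  0.           0.           1.        ]] [-0.06617242  0.          0.          0.          0.        ] [[ 0.06098659 -0.99812654 -0.00490419]
 [-0.97595289 -0.05860016 -0.20995711]
 [ 0.20927637  0.01759082 -0.9776983 ]] [-0.11716129  0.55538147  0.89780606]
wrist 3 [[342.69281459   0.         246.12925071]
 [  0.         342.69281459 189.93266742]
 [  0.           0.           1.        ]] [-0.10341146  0.          0.          0.          0.        ] [[ 2.46730274e-01 -9.69083796e-01 -8.76455760e-04]
 [-9.32196701e-01 -2.37585722e-01  2.73061046e-01]
 [-2.64827268e-01 -6.65553974e-02 -9.61996308e-01]] [-0.62473589 -0.03513133  0.37806587]
```

View pics/side0.png

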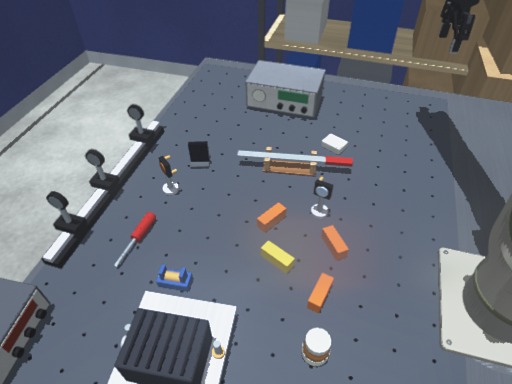

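View pics/top0.png

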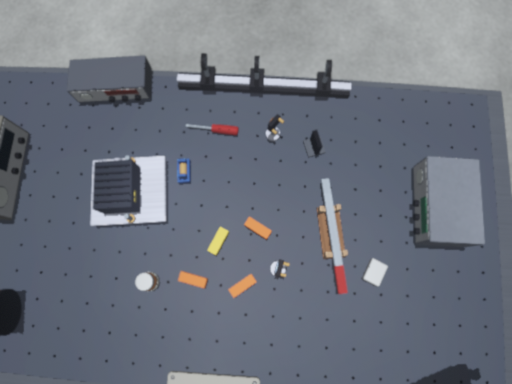

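View pics/wrist0.png

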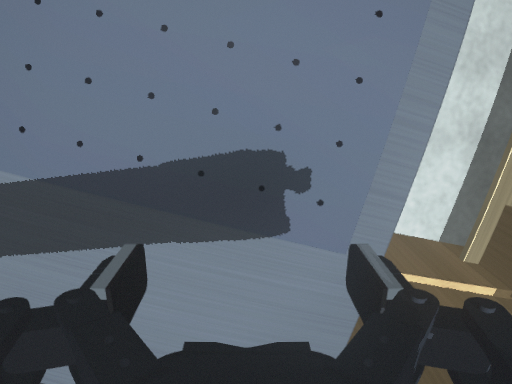

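```bash
cat > h.py <<'E'
from plant import r, imaging, models
import numpy as np, cv2
from scipy.spatial.transform import Rotation as Rn
def ray(p,px):
    u=cv2.undistortPoints(np.array([[px]],float),p["camera_matrix"],np.array(p["dist_coeffs"]))[0,0]
    R=np.array(p["R"]);t=np.array(p["t"])
    d=R.T@np.array([u[0],u[1],1.]); return -R.T@t, d/np.linalg.norm(d)
def atz(p,px,z):
    c,d=ray(p,px); return c+d*(z-c[2])/d[2]
def tri(*pp):
    A=np.zeros((3,3));b=np.zeros(3);L=[]
    for p,px in pp:
        c,d=ray(p,px);P=np.eye(3)-np.outer(d,d);A+=P;b+=P@c;L.append((c,P))
    X=np.linalg.solve(A,b); return X,[np.linalg.norm(P@(X-c)) for c,P in L]
def proj(p,X):
    X=np.atleast_2d(np.array(X,float))
    return cv2.projectPoints(X,cv2.Rodrigues(np.array(p["R"]))[0],np.array(p["t"]),p["camera_matrix"],np.array(p["dist_coeffs"]))[0][:,0]
def snap(n,name=None,crop=None,k=1,pts=None):
    p=imaging.snapshot(n)
    if name: save(p,name,crop,k,pts)
    return p
def save(p,name,crop=None,k=1,pts=None):
    f=p["frame"][:,:,::-1].copy(); x0=y0=0
    if crop: x0,y0,x1,y1=crop; f=f[y0:y1,x0:x1]
    f=cv2.resize(f,None,fx=k,fy=k,interpolation=cv2.INTER_CUBIC)
    if pts is not None:
        for q in proj(p,pts): cv2.circle(f,(int((q[0]-x0+.5)*k),int((q[1]-y0+.5)*k)),3,(0,255,0),1)
    cv2.imwrite(f"pics/{name}.png",f)
def tcp():
    s=r.get_state(); q=s["eef_rot"]; return np.array(s["position"]),Rn.from_quat([q[1],q[2],q[3],q[0]])
def rel(X,Rt):
    "print needed shift cm & rotvec deg in tool frame"
    P,R=tcp(); return R.inv().apply(np.array(X)-P)*100,(R.inv()*Rt).as_rotvec(degrees=True)
E
python3 - <<'E'
from h import *
np.set_printoptions(precision=4,suppress=True)
ps=snap("side");pt=snap("top")
for q in ["lip_edge","fulcrum_top","bar_center","rest_top","chock_center","foot","mirror_a","mirror_b","beam_block","jar","driver","lens_case"]:
    a=models.spot_point(q,ps);b=models.spot_point(q,pt)
    print(q,[(np.round(x["position"],1),round(x["confidence"],2)) for x in a[:4]],[(np.round(x["position"],1),round(x["confidence"],2)) for x in b[:4]])
    if a and b:print("   ",tri((ps,a[0]["position"]),(pt,b[0]["position"])))
save(pt,"topA",(80,140,260,260),4)
save(pt,"topB",(290,160,370,310),4)
save(ps,"sideA",(90,220,260,384),4)
save(ps,"sideB",(220,130,370,230),5)
E
```

```text
lip_edge [(array([189.2, 301.3]), 0.82), (array([287.9, 162.5]), 0.45), (array([135.1, 242.8]), 0.37)] [(array([166.6, 189.4]), 0.84)]
    (array([0.582 , 0.1635, 0.0163]), [np.float64(0.003390336590259465), np.float64(0.003390336590259391)])
fulcrum_top [(array([171.2, 274.3]), 0.79), (array([296.4, 155.8]), 0.26)] [(array([180.3, 167.9]), 0.75)]
    (array([0.6371, 0.1278, 0.0338]), [np.float64(0.0008024566075078244), np.float64(0.000802456607507677)])
bar_center [(array([296.6, 153.8]), 0.91)] [(array([333.8, 235.1]), 0.67)]
    (array([ 0.4772, -0.2864,  0.0466]), [np.float64(0.0007423735938262262), np.float64(0.0007423735938262412)])
rest_top [(array([289.8, 157.6]), 0.74)] [(array([334. , 233.1]), 0.82)]
    (array([ 0.4901, -0.2907,  0.0252]), [np.float64(0.0042478555023810856), np.float64(0.00424785550238114)])
chock_center [(array([275.6, 257.6]), 0.95), (array([315.9, 290.5]), 0.9), (array([335.2, 241.4]), 0.85), (array([274.3, 218.3]), 0.73)] [(array([256. , 228.2]), 0.81), (array([216.8, 240.6]), 0.76), (array([190.1, 277.7]), 0.67), (array([183.5, 169.8]), 0.18)]
    (ar
[... 892 characters left out ...]
31 , -0.2213,  0.0056]), [np.float64(0.004275289344521379), np.float64(0.004275289344521731)])
jar [(array([315. , 355.9]), 0.81), (array([297.4, 155.8]), 0.52)] [(array([150.2, 282.3]), 0.74)]
    (array([ 0.33  ,  0.1862, -0.0099]), [np.float64(0.0007955371911065575), np.float64(0.0007955371911066713)])
driver [(array([133.2, 243.3]), 0.84), (array([318.4, 213.6]), 0.4)] [(array([209. , 131.9]), 0.65)]
    (array([0.7609, 0.0657, 0.0049]), [np.float64(0.005377623021714835), np.float64(0.005377623021714923)])
lens_case [(array([333.5, 146. ]), 0.54)] [(array([370.5, 270.5]), 0.67)]
    (array([ 0.3934, -0.3925,  0.0082]), [np.float64(0.0016626750409775442), np.float64(0.00166267504097774)])
```

View pics/topA.png

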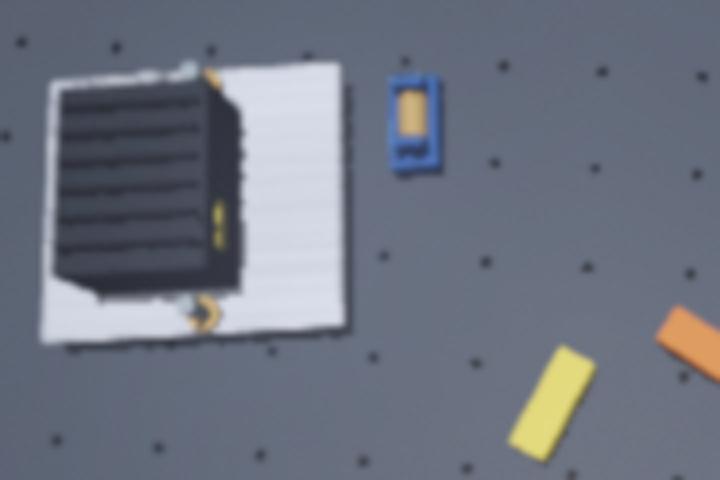

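View pics/topB.png

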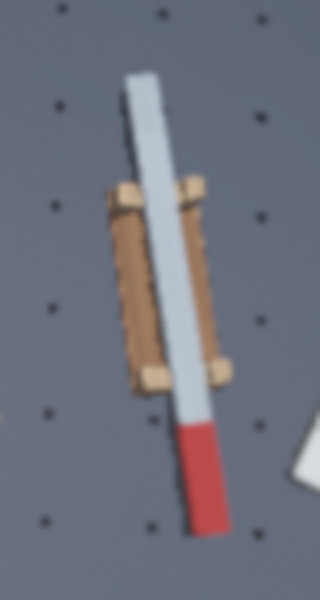

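View pics/sideA.png

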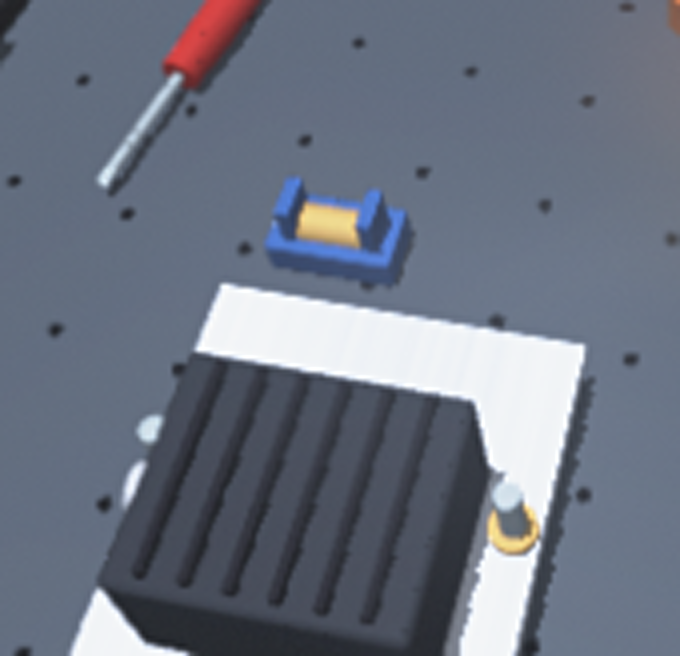

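View pics/sideB.png

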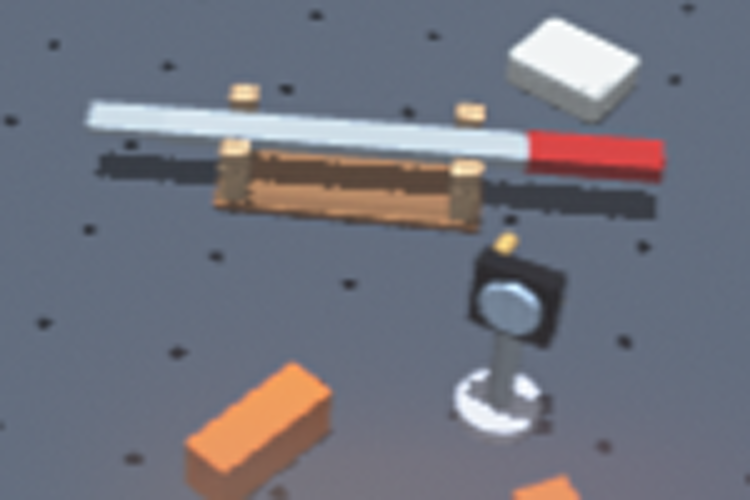

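```bash
python3 - <<'E'
from h import *
np.set_printoptions(precision=4,suppress=True)
ps=snap("side");pt=snap("top")
T=lambda a,o,k:(a[0]/k+o[0]-.4,a[1]/k+o[1]-.4)
A=lambda a:T(a,(80,140),4);B=lambda a:T(a,(290,160),4);C=lambda a:T(a,(90,220),4);D=lambda a:T(a,(220,130),5)
def both(n,t,s,z): print(n,atz(pt,t,z),atz(ps,s,z),tri((pt,t),(ps,s))[0])
both("plate front +x",A((341,63)),C((220,284)),.036)
both("plate front -x",A((347,328)),C((584,345)),.036)
print("plate back",atz(pt,A((50,80)),.036),atz(pt,A((41,343)),.036))
for n,a in dict(tipL=(126,76),tipR=(157,73),hL=(192,534),hR=(230,531),sl_L=(178,424),sl_R=(212,420)).items(): print(n,atz(pt,B(a),.036 if n[0]=='t' else .037))
for n,a in dict(tip1=(93,102),h1=(665,146),s1=(528,133),tip0=(88,126),h0=(661,180),).items(): print("side",n,atz(ps,D(a),.036 if n[-1]=='1' else .028))
for n,a in dict(e1=(131,185),e2=(195,178),e3=(155,367),e4=(220,362)).items(): print(n,atz(pt,B(a),.040))
for n,a in dict(e1=(245,86),e2=(236,140),e3=(471,104),e4=(466,161)).items(): print("side",n,atz(ps,D(a),.040))
for n,a in dict(f1=(399,75),f2=(437,75),f3=(391,168),f4=(440,172),ridge=(412,114)).items(): print(n,atz(pt,A(a),.022 if n!='ridge' else .032))
for n,a in dict(c1=(292,180),c2=(374,192),ridge=(331,214)).items(): print("side",n,atz(ps,C(a),.046 if n!='ridge' else .032))
for n,a in dict(k1=(563,346),k2=(597,364),k3=(545,461),k4=(509,441)).items(): print(n,atz(pt,A(a),.030))
for q in ["riser","fulcrum_top","chock_center"]:
  for p in (pt,ps):
    for m in models.trace(q,p)[:2]: print(q,m["rect"],m["confidence"])
E
```

```text
plate front +x [0.6686 0.1731 0.036 ] [0.6708 0.1772 0.036 ] [0.6717 0.175  0.031 ]
plate front -x [0.4881 0.1485 0.036 ] [0.4919 0.1555 0.036 ] [0.4916 0.1512 0.0268]
plate back [0.6456 0.3734 0.036 ] [0.4653 0.3512 0.036 ]
tipL [ 0.6284 -0.2517  0.036 ]
tipR [ 0.6317 -0.2724  0.036 ]
hL [ 0.3335 -0.301   0.037 ]
hR [ 0.3366 -0.325   0.037 ]
sl_L [ 0.4013 -0.2906  0.037 ]
sl_R [ 0.4051 -0.3123  0.037 ]
side tip1 [ 0.6313 -0.2698  0.036 ]
side h1 [ 0.3344 -0.3205  0.036 ]
side s1 [ 0.4045 -0.3104  0.036 ]
side tip0 [ 0.6309 -0.2592  0.028 ]
side h0 [ 0.3329 -0.3028  0.028 ]
e1 [ 0.5537 -0.2561  0.04  ]
e2 [ 0.5609 -0.298   0.04  ]
e3 [ 0.4363 -0.2745  0.04  ]
e4 [ 0.4419 -0.3161  0.04  ]
side e1 [ 0.5558 -0.3007  0.04  ]
side e2 [ 0.5485 -0.2574  0.04  ]
side e3 [ 0.4371 -0.3202  0.04  ]
side e4 [ 0.431  -0.2751  0.04  ]
f1 [0.6667 0.1359 0.022 ]
f2 [0.6682 0.1097 0.022 ]
f3 [0.6007 0.1343 0.022 ]
f4 [0.5999 0.1007 0.022 ]
ridge [0.6366 0.1217 0.032 ]
side c1 [0.659  0.1187 0.046 ]
side c2 [0.6166 0.113  0.046 ]
side ridge [0.6377 0.1236 0.032 ]
k1 [0.4859 0.0069 0.03  ]
k2 [ 0.4755 -0.0161  0.03  ]
k3 [0.4108 0.0126 0.03  ]
k4 [0.4221 0.0369 0.03  ]
riser [91.9, 155.9, 166.9, 225.2] 0.84
riser [273.9, 259.8, 287.9, 278.2] 0.44
riser [109.3, 292.4, 233.8, 384.0] 0.9
riser [301.9, 328.7, 332.3, 366.8] 0.55
fulcrum_top [176.7, 159.4, 191.1, 184.0] 0.79
fulcrum_top [155.3, 264.1, 192.2, 292.9] 0.63
chock_center [227.3, 273.9, 256.4, 299.6] 0.83
chock_center [205.2, 226.4, 229.6, 256.8] 0.82
chock_center [306.0, 273.0, 333.3, 310.9] 0.95
chock_center [324.2, 227.1, 350.6, 261.3] 0.95
```

```bash
cat >> h.py <<'E'
np.set_printoptions(precision=3,suppress=True)
def down(yaw,tilt=0):
    "tool x at yaw deg, pitched tip-down by tilt deg"
    return Rn.from_euler('ZY',[yaw,tilt],degrees=True)*Rn.from_euler('x',180,degrees=True)
E
python3 - <<'E'
from h import *
print(tcp()[0],tcp()[1].as_matrix())
print(rel([.453,-.2926,.16],down(9.8)))
E
```

```text
[ 0.154 -0.606  0.231] [[ 0.969  0.246  0.   ]
 [ 0.246 -0.969 -0.   ]
 [ 0.     0.    -1.   ]]
(array([ 36.698, -22.987,   7.132]), array([ 0.005, -0.001,  4.458]))
```

Call:
servo_tool(targets=[[[0,0,4.5],[36.7,-23,7.1],0.6],[[0,0,4.5],[36.7,-23,7.1],0.6],[[0,0,4.5],[36.7,-23,7.1],0.6],[[0,0,4.5],[36.7,-23,7.1],0.6],[[0,0,4.5],[36.7,-23,7.1],0.6],[[0,0,4.5],[36.7,-23,7.1],0.6],[[0,0,4.5],[36.7,-23,7.1],0.6],[[0,0,4.5],[36.7,-23,7.1],0.6],[[0,0,4.5],[36.7,-23,7.1],0.6],[[0,0,4.5],[36.7,-23,7.1],0.6],[[0,0,4.5],[36.7,-23,7.1],0.6],[[0,0,4.5],[36.7,-23,7.1],0.6],[[0,0,4.5],[36.7,-23,7.1],0.6],[[0,0,4.5],[36.7,-23,7.1],0.6]])

```text
t: 3.25
position: [0.4524, -0.2935, 0.1605]
eef_rot: [0.0, 0.996, 0.084, 0.0]
ft_force: [-0.0, -0.2, 0.9]
finger_gap: 0.598
```

```bash
python3 - <<'E'
from h import *
c=np.array([.4826,-.2875]);u=np.array([np.cos(.171),np.sin(.171)]);v=np.array([-u[1],u[0]])
pts=[list(c+a*u+b*v)+[.036] for a in (-80,-60,-30,0,60,150) for b in (-10,10) for a,b in [(a/1e3,b/1e3)]]
p=snap("wrist","w1",None,1.5,pts)
print(tcp()[0],rel([.453,-.2926,.017],down(9.8)),r.get_state()["finger_gap"],r.get_state()["qpos"])
E
```

```text
[ 0.452 -0.293  0.16 ] (array([ 0.065, -0.071, 14.349]), array([ 0.024, -0.003, -0.135])) 0.603202997643714 [ 0.798  0.218 -0.347  1.766  0.08   1.171 -0.975]
```

View pics/w1.png

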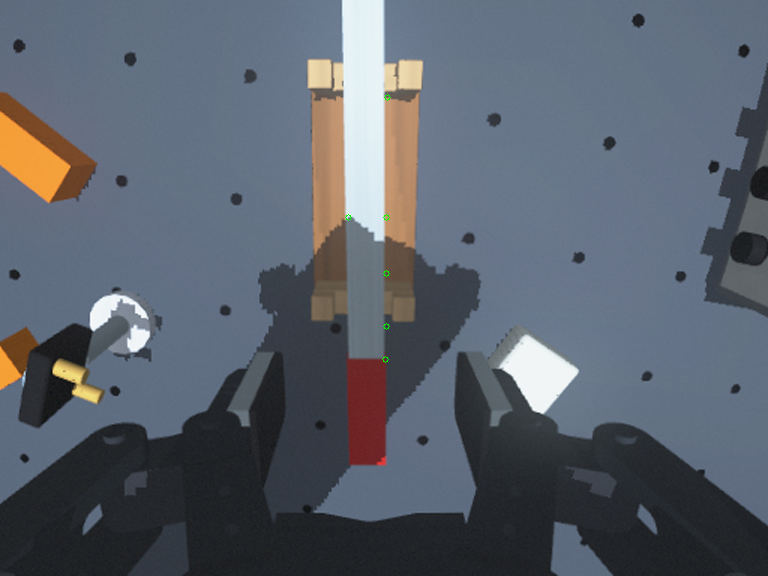

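```bash
python3 - <<'E'
from h import *
print(rel([.4678,-.290,.015],down(9.8)))
E
```

```text
(array([ 1.567, -0.079, 14.549]), array([ 0.024, -0.003, -0.135]))
```

Call:
servo_tool(targets=[[[0,0,0],[1.6,0,4],0.6],[[0,0,0],[1.6,0,8],0.6],[[0,0,0],[1.6,0,12],0.6],[[0,0,0],[1.6,0,14],0.6],[[0,0,0],[1.6,0,14.5],0.6],[[0,0,0],[1.6,0,14.5],0.6],[[0,0,0],[1.6,0,14.5],0.2],[[0,0,0],[1.6,0,14.5],0.1],[[0,0,0],[1.6,0,14.5],0],[[0,0,0],[1.6,0,14.5],0],[[0,0,0],[1.6,0,14.5],0],[[0,0,0],[1.6,0,14.5],0],[[0,0,0],[1.6,0,14.5],0],[[0,0,0],[1.6,0,14.5],0]], grip_force=100)

```text
t: 4.7
position: [0.4696, -0.2903, 0.0171]
eef_rot: [0.001, 0.996, 0.085, 0.001]
ft_force: [-2.1, 1.2, 8.8]
finger_gap: 0.205
```

Call:
servo_tool(targets=[[[0,0,0],[0,0,0],0],[[0,0,0],[0,0,-1],0],[[0,0,0],[0,0,-3],0],[[0,0,0],[0,0,-6],0],[[0,0,0],[0,0,-10],0],[[0,0,0],[0,0,-14],0],[[0,0,0],[0,0,-16],0],[[0,0,0],[0,0,-16],0]])

```text
t: 5.5
position: [0.4702, -0.2905, 0.1792]
eef_rot: [0.002, 0.996, 0.085, 0.002]
ft_force: [-0.6, 0.5, -4.7]
finger_gap: 0.202
```

```bash
python3 - <<'E'
from h import *
p=snap("wrist","w2",None,1.5); save(snap("side"),"s2",(180,90,400,250),3.5)
print(tcp()[0],tcp()[1].as_rotvec(),r.get_state()["finger_gap"],r.get_state()["ft_force"],r.get_state()["wrist_torque"])
E
```

```text
[ 0.468 -0.29   0.175] [ 3.13   0.267 -0.001] 0.21099772488965987 [-0.569  1.015 -5.405] [0.013 0.027 0.009]
```

View pics/w2.png

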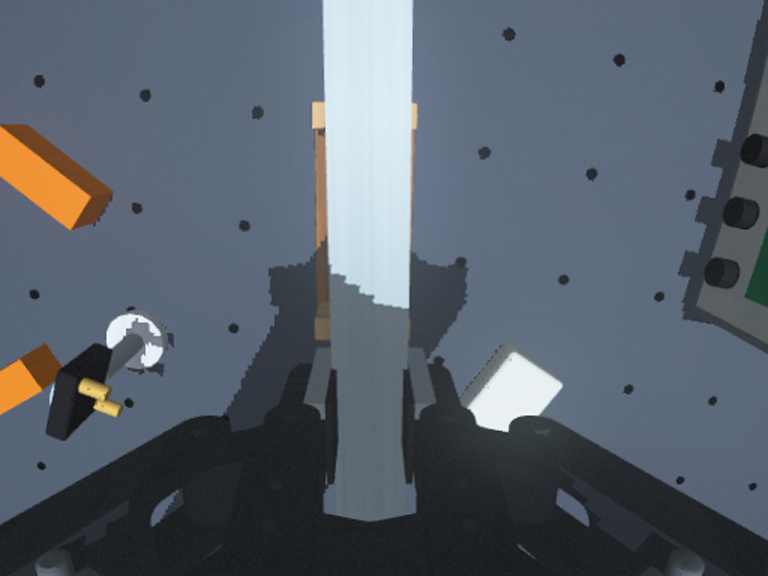

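View pics/s2.png

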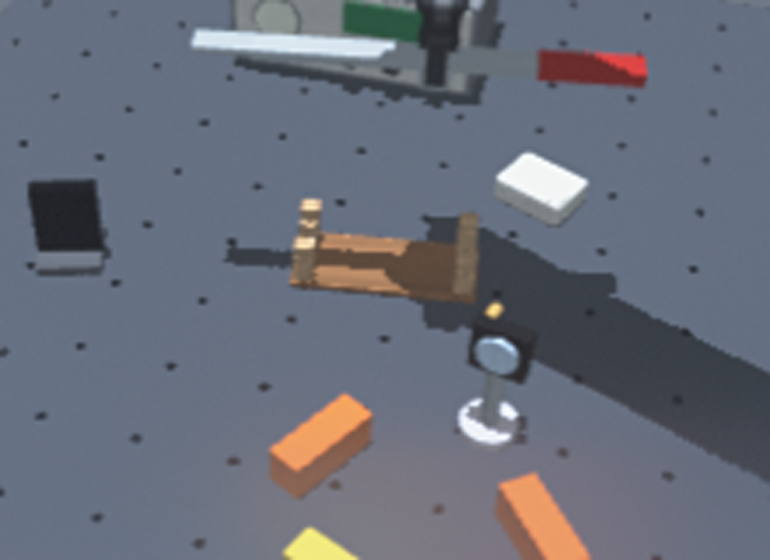

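```bash
cat >> h.py <<'E'
C=np.array([.637,.122,.022]);YAW=97.0;GAP=2.;FD=46.7
def barpose(tilt,under,back=0,gap=GAP,gx=.015,gz=.015):
    "TCP pose for bar over ridge: tilt deg, tip under lip by 'under' mm, drawn back along bar 'back' m"
    R=down(YAW,tilt);d=R.apply([1,0,0]);n=-R.apply([0,0,1]);t=np.radians(tilt)
    h=10+gap+4
    st=(FD+under-h*np.sin(t))/np.cos(t)
    B=C+n*h/1e3+d*((st-150)/1e3-back)
    return B-gx*d-gz*n,R
E
python3 - <<'E'
from h import *
X,R=barpose(28,17,.13);print(X,d:=R.apply([1,0,0]))
print(rel([X[0],X[1]-.03,.25],down(97)))
E
```

```text
[ 0.662 -0.08   0.132] [-0.108  0.876 -0.469]
(array([ 22.106, -14.391,  -7.525]), array([ -0.016,   0.018, -87.242]))
```

Call:
servo_tool(targets=[[[0,0,-8],[2,-1,-4],0],[[0,0,-16],[4,-2,-7.5],0],[[0,0,-24],[6,-4,-7.5],0],[[0,0,-32],[8,-5,-7.5],0],[[0,0,-40],[10,-6.5,-7.5],0],[[0,0,-48],[12,-8,-7.5],0],[[0,0,-56],[14,-9,-7.5],0],[[0,0,-64],[16,-10.5,-7.5],0],[[0,0,-72],[18,-12,-7.5],0],[[0,0,-80],[20,-13,-7.5],0],[[0,0,-87.2],[22.1,-14.4,-7.5],0],[[0,0,-87.2],[22.1,-14.4,-7.5],0],[[0,0,-87.2],[22.1,-14.4,-7.5],0]])

```text
t: 6.9
position: [0.6616, -0.1098, 0.2478]
eef_rot: [-0.002, 0.663, 0.749, -0.001]
ft_force: [0.2, -0.4, -4.8]
finger_gap: 0.206
```

```bash
python3 - <<'E'
from h import *
X,R=barpose(28,17,.13)
print(tcp()[0],rel(X,R),r.get_state()["qpos"])
E
```

```text
[ 0.662 -0.11   0.248] (array([ 2.913,  0.426, 11.629]), array([ -0.202, -28.079,   0.012])) [ 0.525  0.503 -0.636  1.268  0.291  1.465  0.04 ]
```

Call:
servo_tool(targets=[[[0,-7,0],[0.7,0.1,2],0],[[0,-14,0],[1.4,0.2,4],0],[[0,-21,0],[2.1,0.3,7],0],[[-0.2,-28,0],[2.9,0.4,10],0],[[-0.2,-28,0],[2.9,0.4,11.6],0],[[-0.2,-28,0],[2.9,0.4,11.6],0],[[-0.2,-28,0],[2.9,0.4,11.6],0],[[-0.2,-28,0],[2.9,0.4,11.6],0]])

```text
t: 7.7
position: [0.6632, -0.0832, 0.136]
eef_rot: [0.183, 0.645, 0.725, -0.159]
ft_force: [0.8, -1.1, -3.3]
finger_gap: 0.204
```

```bash
python3 - <<'E'
from h import *
X,R=barpose(28,17,.13)
print(tcp()[0],rel(X,R),r.get_state()["qpos"])
P,Q=tcp()
B=P+Q.apply([.015,0,-.015]);pts=[B+Q.apply([a,b,-.004]) for a in (.15,.1,.05) for b in (-.01,.01)]
pts+=[C+[0,0,.010]]
lx=np.array([np.cos(np.radians(97)),np.sin(np.radians(97)),0]);ly=np.array([-lx[1],lx[0],0])
F=C+[0,0,.01]; L=C+FD/1e3*lx+ly*.0517; L[2]=.036
pts+=[L+ly*.09,L-ly*.09,L]; pts+=[F+ly*.017,F-ly*.017]
p=snap("wrist","w3",None,1.5,pts); save(snap("side"),"s3",(90,200,290,350),4,pts); save(snap("top"),"t3",(120,120,280,240),4.5,pts)
E
```

```text
[ 0.663 -0.083  0.136] (array([ 0.48 , -0.105,  0.252]), array([ 0.195,  0.005, -0.332])) [ 0.194  0.535 -0.516  1.529  0.769  1.313 -0.425]
```

View pics/w3.png

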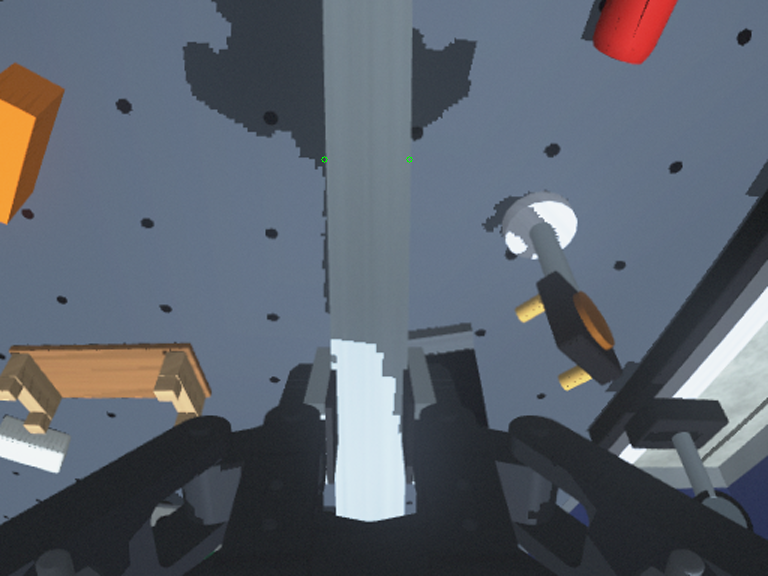

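View pics/s3.png

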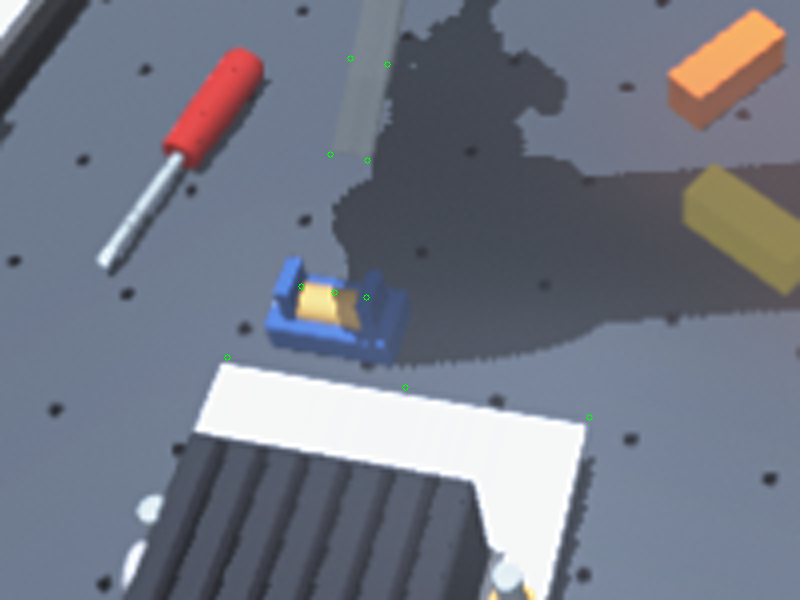

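View pics/t3.png

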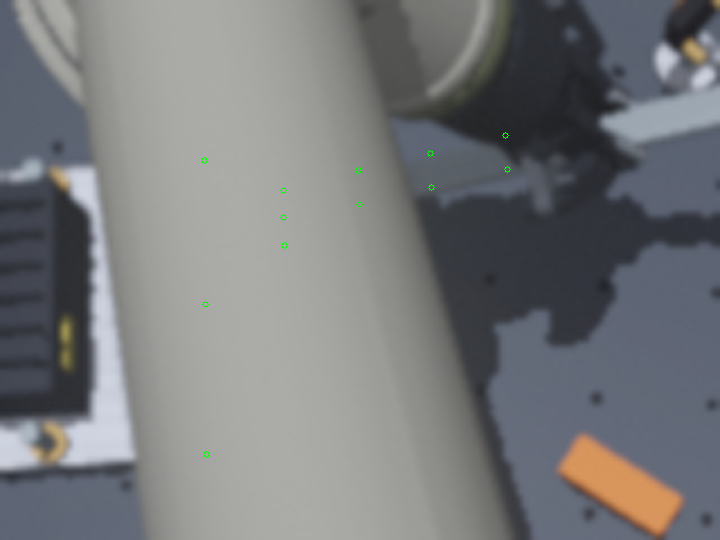

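```bash
sed -i 's/^C=np.array(\[.637,.122,.022\]);YAW=97.0;GAP=2.;FD=46.7/C=np.array([.637,.1225,.022]);YAW=97.0;GAP=2.;FD=48.0/' h.py; python3 - <<'E'
from h import *
for b in (.13,.075,.0):
  X,R=barpose(28,17,b)
  X=X+[.0025,0,0]
  print(tcp()[0],rel(X,R))
E
```

```text
[ 0.663 -0.082  0.136] (array([0.548, 0.15 , 0.259]), array([ 0.221,  0.002, -0.252]))
[ 0.663 -0.082  0.136] (array([6.048, 0.126, 0.259]), array([ 0.221,  0.002, -0.252]))
[ 0.663 -0.082  0.136] (array([13.548,  0.093,  0.258]), array([ 0.221,  0.002, -0.252]))
```

Call:
servo_tool(targets=[[[0,0,0],[2,0.2,0.1],0],[[0,0,0],[4,0.2,0.1],0],[[0,0,0],[5.8,0.2,0.1],0],[[0,0,0],[5.8,0.2,0.1],0],[[0,0,0],[5.8,0.2,0.1],0]])

```text
t: 8.35
position: [0.6588, -0.031, 0.1068]
eef_rot: [0.183, 0.643, 0.726, -0.159]
ft_force: [-0.6, -0.8, -3.4]
finger_gap: 0.205
```

```bash
python3 - <<'E'
from h import *
print(r.get_state()["ft_force"])
for b in (.075,.0):
  X,R=barpose(28,17,b)
  X=X+[.0025,0,0]
  print(tcp()[0],rel(X,R))
P,Q=tcp()
B=P+Q.apply([.015,0,-.015]);pts=[B+Q.apply([a,b,-.004]) for a in (.15,.1,.05) for b in (-.01,.01)]
pts+=[C+[0,0,.010]]
lx=np.array([np.cos(np.radians(97)),np.sin(np.radians(97)),0]);ly=np.array([-lx[1],lx[0],0])
F=C+[0,0,.01]; L=C+FD/1e3*lx+ly*.0517; L[2]=.036
pts+=[L+ly*.09,L-ly*.09,L]; pts+=[F+ly*.017,F-ly*.017]
save(snap("side"),"s4",(130,220,230,320),6,pts)
E
```

```text
[-0.615 -0.77  -3.436]
[ 0.659 -0.031  0.107] (array([ 0.15 , -0.047,  0.121]), array([ 0.193,  0.016, -0.113]))
[ 0.659 -0.031  0.107] (array([ 7.65 , -0.062,  0.119]), array([ 0.193,  0.016, -0.113]))
```

View pics/s4.png

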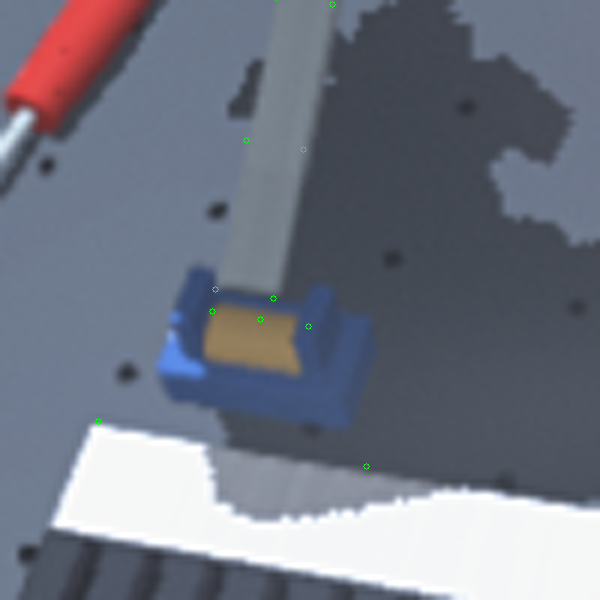

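Call:
servo_tool(targets=[[[0,0,0],[2,0,0],0],[[0,0,0],[3.5,0,0],0],[[0,0,0],[4.5,0,0],0],[[0,0,0],[4.5,0,0],0]])

```text
t: 8.8
position: [0.6533, 0.0106, 0.0844]
eef_rot: [0.182, 0.642, 0.727, -0.159]
ft_force: [0.1, -0.4, -4.0]
finger_gap: 0.206
```

```bash
python3 - <<'E'
from h import *
print(r.get_state()["ft_force"])
for b in (.0,):
  X,R=barpose(28,17,b)
  X=X+[.0025,0,0]
  print(tcp()[0],rel(X,R))
P,Q=tcp()
B=P+Q.apply([.015,0,-.015]);pts=[B+Q.apply([a,b,-.004]) for a in (.15,.1,.05) for b in (-.01,.01)]
save(snap("side"),"s5",(130,220,230,320),6,pts)
E
```

```text
[ 0.092 -0.412 -3.991]
[0.653 0.011 0.084] (array([ 2.896, -0.008,  0.114]), array([ 0.177, -0.048,  0.051]))
```

View pics/s5.png

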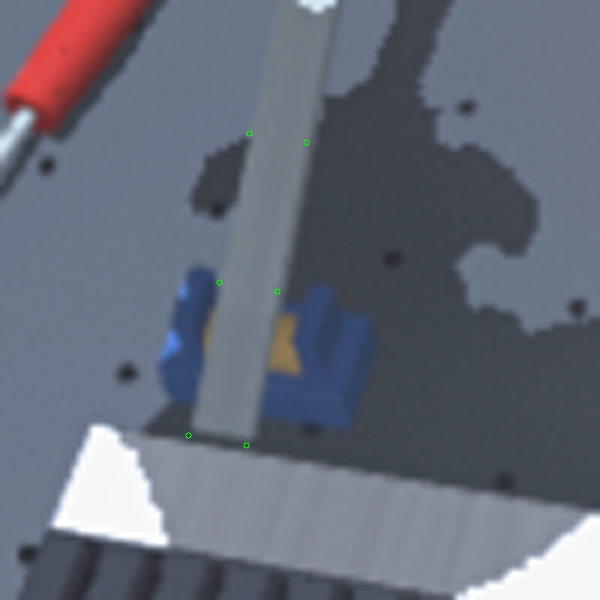

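Call:
servo_tool(targets=[[[0,0,0],[0.8,-0.2,0],0],[[0,0,0],[1.6,-0.2,0],0],[[0,0,0],[2.4,-0.2,0],0],[[0,0,0],[2.9,-0.2,0],0],[[0,0,0],[2.9,-0.2,0],0]])

```text
t: 9.35
position: [0.6484, 0.0353, 0.0709]
eef_rot: [0.182, 0.643, 0.727, -0.159]
ft_force: [-0.8, 0.1, -4.9]
finger_gap: 0.204
```

```bash
python3 - <<'E'
from h import *
print(r.get_state()["ft_force"],r.get_state()["wrist_torque"])
for a in ((28,17),(17,17),(0,17)):
  X,R=barpose(*a,0,0)
  print(tcp()[0],rel(X,R))
save(snap("side"),"s6",(130,220,230,320),6)
E
```

```text
[-0.835  0.108 -4.946] [0.869 0.14  0.005]
[0.648 0.035 0.071] (array([ 0.179, -0.066,  0.288]), array([ 0.174, -0.026,  0.002]))
[0.648 0.035 0.071] (array([ 0.135, -0.072,  2.219]), array([ 0.173, 10.974,  0.018]))
[0.648 0.035 0.071] (array([ 1.277, -0.08 ,  4.971]), array([ 0.17 , 27.974,  0.044]))
```

View pics/s6.png

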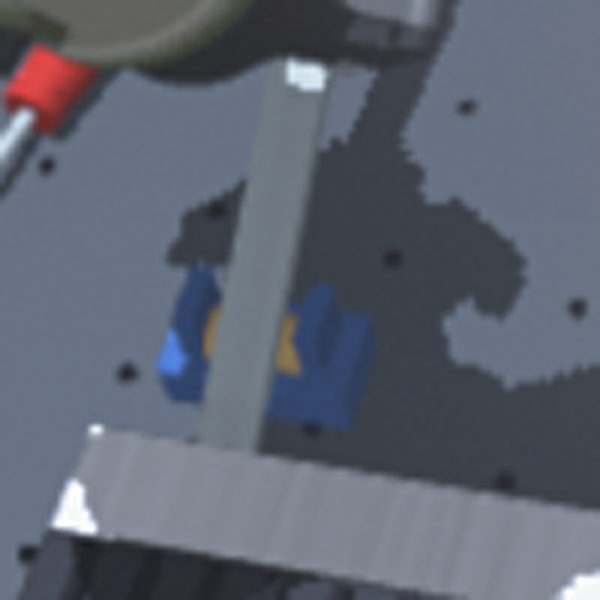

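Call:
servo_tool(targets=[[[0,3.5,0],[0.2,0,0.9],0],[[0,7,0],[0.2,0,1.5],0],[[0,11,0],[0.2,0,2.2],0],[[0,11,0],[0.2,0,2.2],0],[[0,11,0],[0.2,0,2.2],0]])

```text
t: 9.9
position: [0.6508, 0.0267, 0.0527]
eef_rot: [0.112, 0.655, 0.741, -0.095]
ft_force: [-1.5, 4.7, 3.8]
finger_gap: 0.207
```

```bash
python3 - <<'E'
from h import *
print(r.get_state()["ft_force"],r.get_state()["wrist_torque"])
for a in (17,13,9,5,3,1,0,-1):
  X,R=barpose(a,17,0,0)
  print(a,tcp()[0],rel(X,R))
save(snap("side"),"s7",(130,220,230,320),6)
E
```

```text
[-1.517  4.735  3.767] [0.799 0.274 0.227]
17 [0.651 0.027 0.053] (array([ 0.025, -0.204,  0.209]), array([ 0.36 , -0.082, -0.061]))
13 [0.651 0.027 0.053] (array([ 0.035, -0.208,  0.917]), array([ 0.362,  3.918, -0.048]))
9 [0.651 0.027 0.053] (array([ 0.126, -0.213,  1.619]), array([ 0.364,  7.918, -0.036]))
5 [0.651 0.027 0.053] (array([ 0.297, -0.217,  2.306]), array([ 0.365, 11.918, -0.023]))
3 [0.651 0.027 0.053] (array([ 0.411, -0.22 ,  2.641]), array([ 0.366, 13.918, -0.017]))
1 [0.651 0.027 0.053] (array([ 0.545, -0.222,  2.968]), array([ 0.366, 15.918, -0.01 ]))
0 [0.651 0.027 0.053] (array([ 0.618, -0.223,  3.129]), array([ 0.367, 16.918, -0.007]))
-1 [0.651 0.027 0.053] (array([ 0.696, -0.224,  3.287]), array([ 0.367, 17.918, -0.004]))
```

View pics/s7.png

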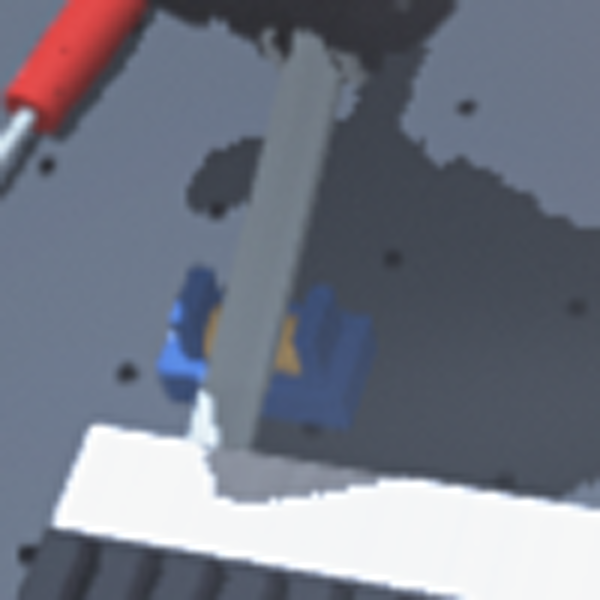

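Call:
servo_tool(targets=[[[0,2,0],[0,0,0.6],0],[[0,4,0],[0,0,0.9],0],[[0,6,0],[0.1,0,1.3],0],[[0,8,0],[0.1,0,1.6],0],[[0,8,0],[0.1,0,1.6],0]], grip_force=120)

```text
t: 10.45
position: [0.6516, 0.0245, 0.0379]
eef_rot: [0.06, 0.66, 0.747, -0.048]
ft_force: [-4.0, 8.1, 11.8]
finger_gap: 0.198
```

```bash
python3 - <<'E'
from h import *
print(r.get_state()["ft_force"],r.get_state()["wrist_torque"])
for a in (9,5,3,1,0,-1):
  X,R=barpose(a,17,0,0)
  print(a,tcp()[0],rel(X,R))
save(snap("side"),"s8",(130,220,230,320),6)
E
```

```text
[-4.021  8.077 11.822] [1.39  0.715 0.18 ]
9 [0.652 0.024 0.038] (array([-0.107, -0.254,  0.114]), array([ 0.428, -0.234,  0.019]))
5 [0.652 0.024 0.038] (array([-0.035, -0.259,  0.818]), array([0.427, 3.766, 0.034]))
3 [0.652 0.024 0.038] (array([ 0.031, -0.262,  1.166]), array([0.426, 5.766, 0.041]))
1 [0.652 0.024 0.038] (array([ 0.116, -0.264,  1.509]), array([0.426, 7.766, 0.049]))
0 [0.652 0.024 0.038] (array([ 0.166, -0.266,  1.678]), array([0.425, 8.766, 0.053]))
-1 [0.652 0.024 0.038] (array([ 0.221, -0.267,  1.846]), array([0.425, 9.766, 0.056]))
```

View pics/s8.png

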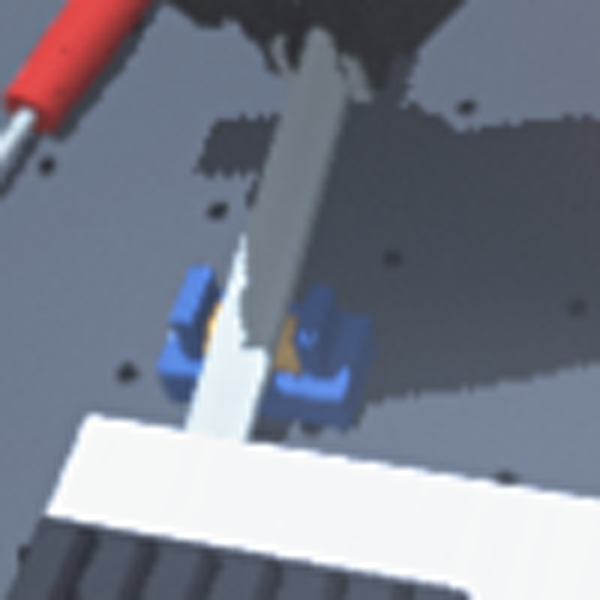

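Call:
servo_tool(targets=[[[0,2,0],[0,0,0.6],0],[[0,4,0],[0,0,1.0],0],[[0,6,0],[0.1,-0.1,1.4],0],[[0,8,0],[0.1,-0.1,1.7],0],[[0,8,0],[0.1,-0.1,1.7],0],[[0,8,0],[0.1,-0.1,1.7],0]])

```text
t: 11.1
position: [0.6516, 0.0246, 0.0221]
eef_rot: [0.008, 0.661, 0.75, -0.001]
ft_force: [-2.8, 10.6, 15.1]
finger_gap: 0.196
```

```bash
python3 - <<'E'
from h import *
print(r.get_state()["ft_force"],r.get_state()["wrist_torque"])
for a in (1,0,-1,-2):
  X,R=barpose(a,17,0,0)
  print(a,tcp()[0],rel(X,R))
p=snap("side");save(p,"s9",(130,220,230,320),6)
# rise estimate from plate front-edge corners
X0=np.array([[.6708,.1772,.036],[.4919,.1555,.036]])
for dz in (0,.006,.012,.016,.02): print(dz,proj(p,X0+[0,0,dz]).ravel())
save(p,"s9b",(90,280,240,360),5)
E
```

```text
[-2.841 10.606 15.14 ] [2.38  0.589 0.157]
1 [0.652 0.025 0.022] (array([-0.125, -0.259, -0.068]), array([ 0.54 , -0.236,  0.167]))
0 [0.652 0.025 0.022] (array([-0.099, -0.26 ,  0.107]), array([0.539, 0.764, 0.171]))
-1 [0.652 0.025 0.022] (array([-0.068, -0.262,  0.28 ]), array([0.537, 1.764, 0.176]))
-2 [0.652 0.025 0.022] (array([-0.032, -0.263,  0.453]), array([0.536, 2.764, 0.181]))
0 [144.606 290.605 235.605 305.831]
0.006 [143.916 289.048 235.45  304.316]
0.012 [143.217 287.471 235.294 302.782]
0.016 [142.747 286.41  235.188 301.748]
0.02 [142.273 285.34  235.082 300.705]
```

View pics/s9.png

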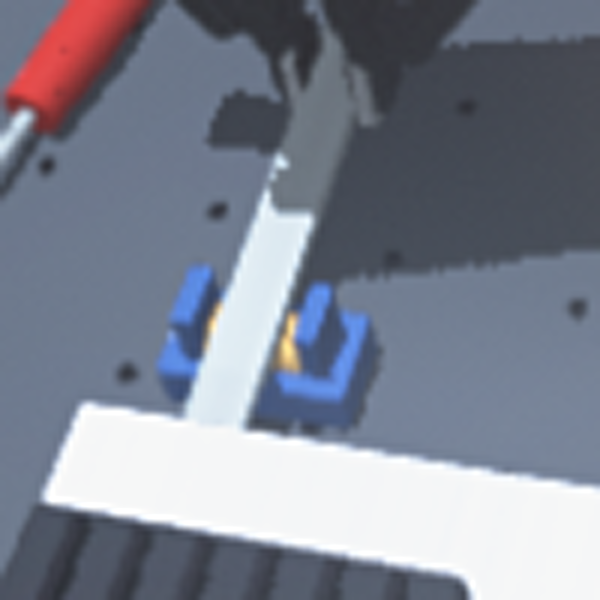

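View pics/s9b.png

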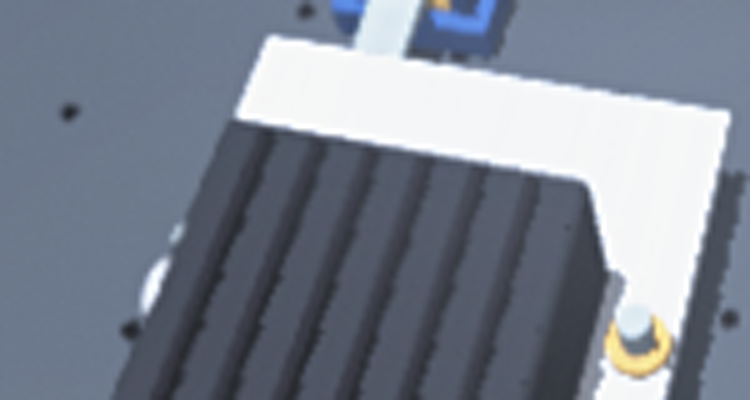

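Call:
servo_tool(targets=[[[0,0.8,0],[0,0,0.15],0],[[0,1.5,0],[0,0,0.3],0],[[0,1.5,0],[0,0,0.3],0],[[0,1.5,0],[0,0,0.3],0],[[0,1.5,0],[0,0,0.3],0]])

```text
t: 11.65
position: [0.6517, 0.0249, 0.0196]
eef_rot: [-0.002, 0.661, 0.75, 0.008]
ft_force: [-3.6, 11.2, 20.5]
finger_gap: 0.201
```

```bash
python3 - <<'E'
from h import *
print(r.get_state()["ft_force"],r.get_state()["wrist_torque"])
for a in (-1,-2):
  X,R=barpose(a,17,0,0)
  print(a,tcp()[0],rel(X,R))
p=snap("side");save(p,"s10",(130,220,230,320),6)
E
```

```text
[-3.649 11.223 20.506] [2.466 0.941 0.208]
-1 [0.652 0.025 0.02 ] (array([-0.108, -0.272,  0.032]), array([0.546, 0.28 , 0.218]))
-2 [0.652 0.025 0.02 ] (array([-0.076, -0.274,  0.206]), array([0.544, 1.28 , 0.222]))
```

View pics/s10.png

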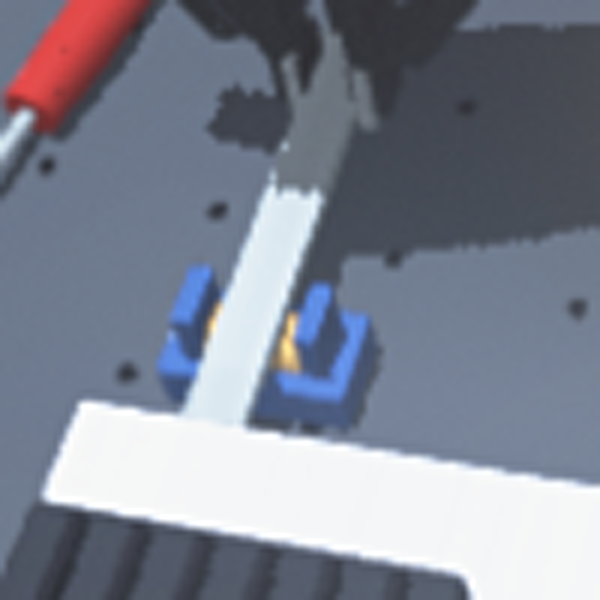

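Call:
servo_tool(targets=[[[0,0.7,0],[0,0,0.12],0],[[0,1.2,0],[0,0,0.25],0],[[0,1.2,0],[0,0,0.25],0],[[0,1.2,0],[0,0,0.25],0],[[0,0,0],[0,0,0],0],[[0,-2,0],[0,0,-0.4],0],[[0,-4,0],[0,0,-0.8],0],[[0,-5,0],[0,0,-1],0],[[0,-5,0],[0,0,-1],0]])

```text
t: 12.6
position: [0.6499, 0.0202, 0.0261]
eef_rot: [0.031, 0.662, 0.749, -0.025]
ft_force: [0.7, 1.9, 0.6]
finger_gap: 0.194
```

```bash
python3 - <<'E'
from h import *
print(r.get_state()["ft_force"],r.get_state()["wrist_torque"],tcp()[0])
X,R=barpose(5,17,0,0)
print(rel(X,R))
p=snap("side");save(p,"s11",(130,220,230,320),6)
E
```

```text
[0.685 1.904 0.627] [ 0.993 -0.088 -0.081] [0.65  0.02  0.026]
(array([ 0.211, -0.034, -0.39 ]), array([ 0.246, -0.426,  0.022]))
```

View pics/s11.png

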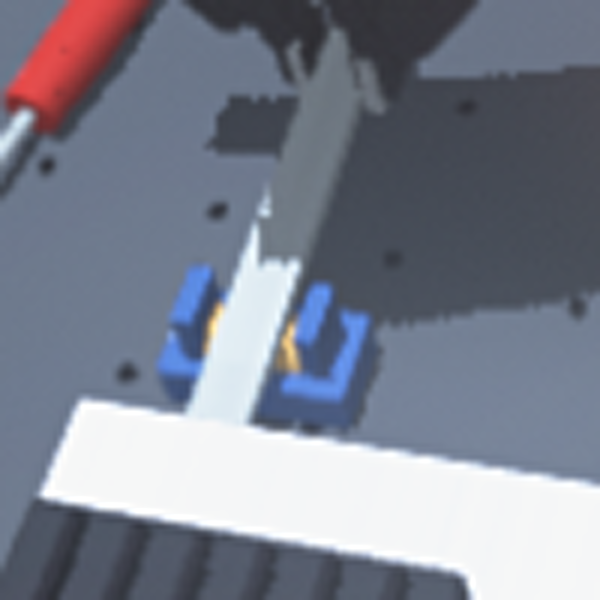

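Call:
servo_tool(targets=[[[0,0,0],[-1,0,-0.2],0],[[0,0,0],[-3,0,-0.4],0],[[0,0,0],[-6,0,-0.6],0],[[0,0,0],[-9,0,-1.5],0],[[0,0,0],[-12,0,-4],0],[[0,0,0],[-13,0,-8],0],[[0,4.6,0],[-13,0,-13],0],[[0,4.6,0],[-13,0,-18],0],[[0,4.6,0],[-13,0,-18],0],[[0,4.6,0],[-13,0,-18],0]])

```text
t: 13.65
position: [0.6628, -0.0963, 0.2152]
eef_rot: [0.001, 0.663, 0.748, 0.001]
ft_force: [-0.1, 0.0, -4.5]
finger_gap: 0.197
```

```bash
python3 - <<'E'
from h import *
print(r.get_state()["ft_force"],r.get_state()["wrist_torque"],tcp()[0],tcp()[1].as_matrix())
p=snap("side");save(p,"s12",(90,60,290,360),2.7)
p=snap("wrist");save(p,"w12",None,1.5)
E
```

```text
[-0.055  0.036 -4.499] [ 0.043  0.07  -0.062] [ 0.663 -0.096  0.215] [[-0.12   0.993  0.003]
 [ 0.993  0.12   0.001]
 [ 0.001  0.003 -1.   ]]
```

View pics/s12.png

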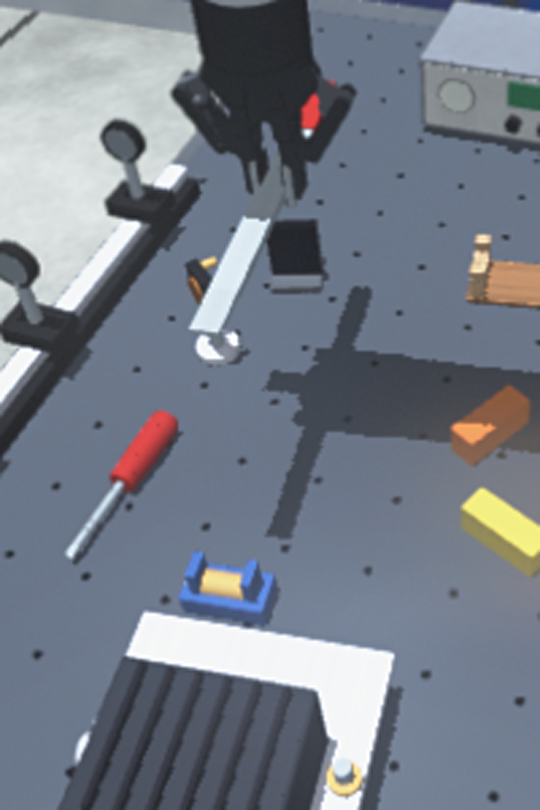

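View pics/w12.png

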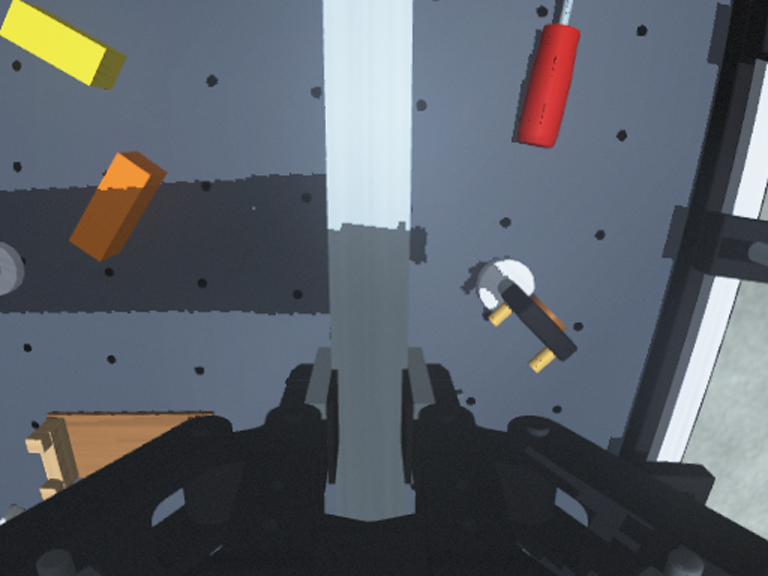

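```bash
python3 - <<'E'
from h import *
print(rel([.473,-.290,.175],down(9.4)))
E
```

```text
(array([-16.989, -21.088,   3.753]), array([-0.096, -0.054, 87.558]))
```

Call:
servo_tool(targets=[[[0,0,8],[-2,-2,0],0],[[0,0,16],[-4,-4,0],0],[[0,0,24],[-5,-6,0],0],[[0,0,32],[-7,-8,0],0],[[0,0,40],[-8,-10,0],0],[[0,0,48],[-10,-12,0],0],[[0,0,56],[-11,-14,0],0],[[0,0,64],[-13,-16,0],0],[[0,0,72],[-14.5,-18,0],0],[[0,0,80],[-16,-20,0],0],[[-0.1,0,87.5],[-17,-21,2],0],[[-0.1,0,87.5],[-17,-21.1,3.7],0],[[-0.1,0,87.5],[-17,-21.1,3.7],0],[[-0.1,0,87.5],[-17,-21.1,3.7],0]])

```text
t: 15.15
position: [0.4739, -0.2886, 0.1762]
eef_rot: [-0.001, 0.997, 0.083, 0.001]
ft_force: [0.5, 0.1, -3.8]
finger_gap: 0.197
```

```bash
python3 - <<'E'
from h import *
print(tcp()[0],rel([.473,-.290,.020],down(9.4)))
p=snap("side");save(p,"s13",(210,60,370,190),4)
p=snap("wrist");save(p,"w13",None,1.5)
E
```

```text
[ 0.474 -0.289  0.176] (array([-0.156,  0.162, 15.622]), array([-0.127, -0.159,  0.162]))
```

View pics/s13.png

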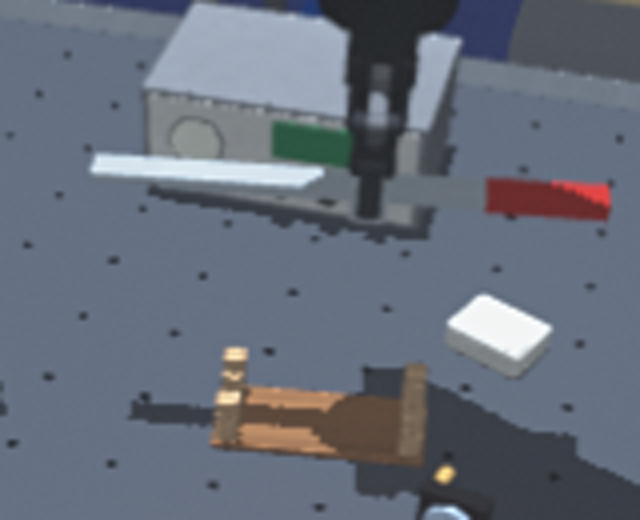

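View pics/w13.png

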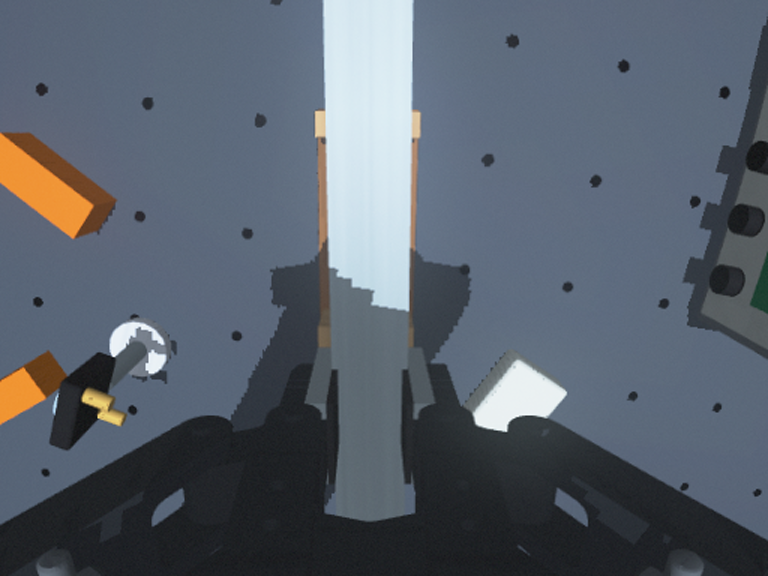

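Call:
servo_tool(targets=[[[0,0,0],[0,0.1,4],0],[[0,0,0],[0,0.1,8],0],[[0,0,0],[0,0.1,12],0],[[0,0,0],[0,0.1,14],0],[[0,0,0],[0,0.1,15],0],[[0,0,0],[0,0.1,15.6],0],[[0,0,0],[0,0.1,15.6],0],[[0,0,0],[0,0.1,15.6],0]])

```text
t: 16.05
position: [0.4762, -0.2903, 0.0225]
eef_rot: [0.0, 0.997, 0.083, 0.003]
ft_force: [0.3, -1.3, -3.6]
finger_gap: 0.198
```

Call:
servo_tool(targets=[[[0,0,0],[0,0,0],0.3],[[0,0,0],[0,0,0],0.6],[[0,0,0],[0,0,0],0.6],[[0,0,0],[0,0,0],0.6],[[0,0,0],[0,0,0],0.6],[[0,0,0],[0,0,-3],0.6],[[0,0,0],[0,0,-8],0.6],[[0,0,0],[0,0,-13],0.6],[[0,0,0],[0,0,-18],0.6],[[0,0,0],[0,0,-20],0.6],[[0,0,0],[0,0,-20],0.6]])

```text
t: 17.15
position: [0.4759, -0.2908, 0.2251]
eef_rot: [0.002, 0.997, 0.083, 0.005]
ft_force: [0.4, -0.6, -0.0]
finger_gap: 0.602
```

```bash
python3 - <<'E'
from h import *
print(tcp()[0],r.get_state()["ft_force"])
p=snap("side");save(p,"s14",(210,110,370,230),5)
p=snap("wrist");save(p,"w14",None,1.5)
p=snap("top");save(p,"t14",None,1.5)
print([(m["position"],m["confidence"]) for m in models.spot_point("chock_center",p)])
E
```

```text
[ 0.476 -0.291  0.225] [ 0.351 -0.581 -0.021]
[([239.7, 284.8], 0.73), ([253.7, 227.2], 0.73), ([191.3, 278.9], 0.59), ([217.7, 238.9], 0.51)]
```

View pics/s14.png

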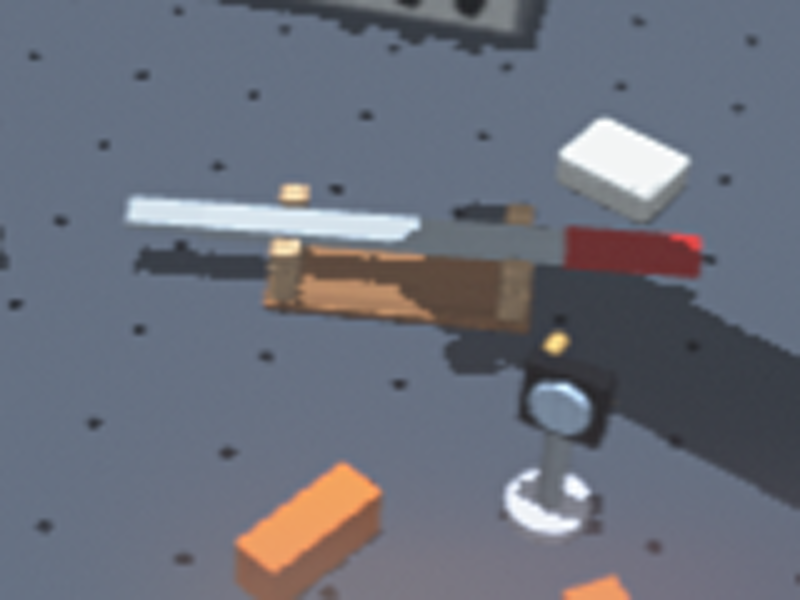

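View pics/w14.png

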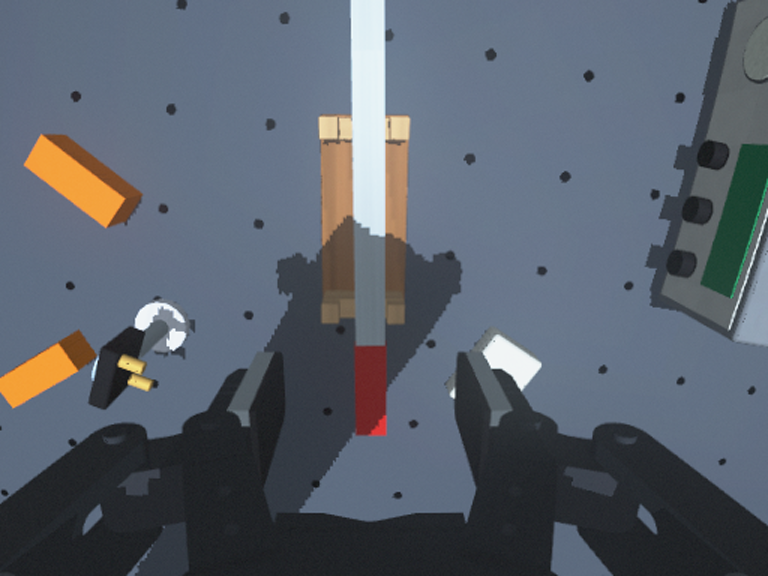

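View pics/t14.png

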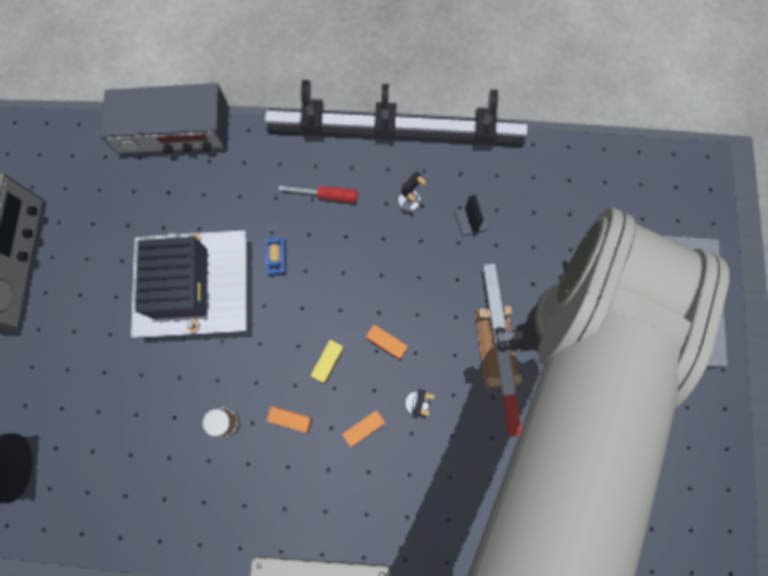

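```bash
python3 - <<'E'
from h import *
print(rel([.4613,.0043,.15],down(155.4)))
E
```

```text
(array([  3.61 , -29.201,   7.038]), array([   0.163,   -0.202, -145.898]))
```

Call:
servo_tool(targets=[[[0,0,-8],[0,-1,0],0.6],[[0,0,-16],[0,-3,0],0.6],[[0,0,-24],[0,-5,0],0.6],[[0,0,-32],[0,-7,0],0.6],[[0,0,-40],[1,-9,0],0.6],[[0,0,-48],[1,-11,0],0.6],[[0,0,-56],[1,-13,0],0.6],[[0,0,-64],[2,-15,0],0.6],[[0,0,-72],[2,-17,0],0.6],[[0,0,-80],[2,-19,0],0.6],[[0,0,-88],[2,-21,0],0.6],[[0,0,-96],[3,-23,0],0.6],[[0,0,-104],[3,-25,0],0.6],[[0,0,-112],[3,-26.5,0],0.6],[[0,0,-120],[3,-28,2],0.6],[[0,0,-128],[3.6,-29.2,4],0.6],[[0,0,-136],[3.6,-29.2,6],0.6],[[0,0,-144],[3.6,-29.2,7],0.6],[[0,0,-145.9],[3.6,-29.2,7],0.6],[[0,0,-145.9],[3.6,-29.2,7],0.6]])

```text
t: 19.35
position: [0.4611, 0.004, 0.1501]
eef_rot: [0.001, 0.213, 0.977, 0.001]
ft_force: [-0.4, -0.0, -0.4]
finger_gap: 0.599
```

```bash
python3 - <<'E'
from h import *
print(rel([.4613,.0043,.15],down(155.4)),tcp()[0],r.get_state()["qpos"])
c=np.array([.4486,.0101,.03]);u=np.array([-.909,.416,0]);v=np.array([-u[1],u[0],0])
pts=[c+u*a+v*b for a in (-.035,-.014,.035) for b in (-.0125,.0125)]
p=snap("wrist");save(p,"w15",None,1.5,pts)
p=snap("top");save(p,"t15",None,1.5)
p=snap("side");save(p,"s15",None,1.5)
E
```

```text
(array([-0.006,  0.034,  0.014]), array([0.148, 0.055, 0.038])) [0.461 0.004 0.15 ] [ 0.69   0.099 -0.822  1.946  0.079  1.126  0.98 ]
```

View pics/w15.png

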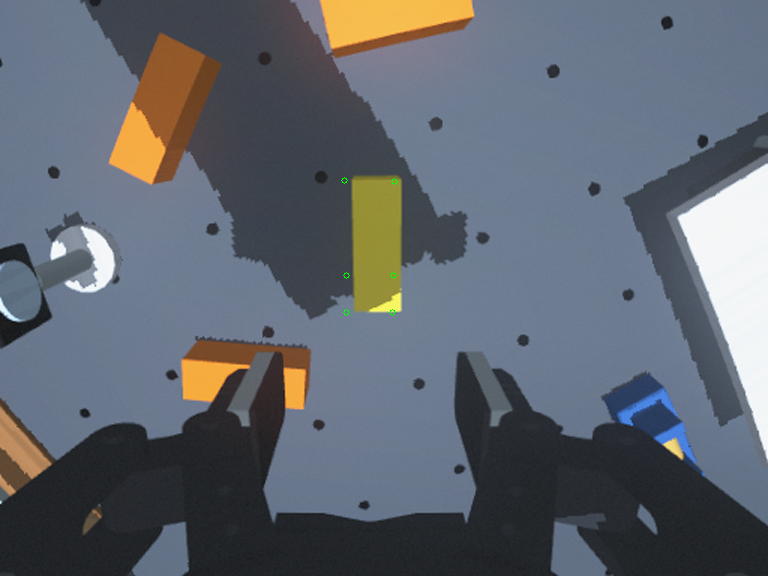

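View pics/s15.png

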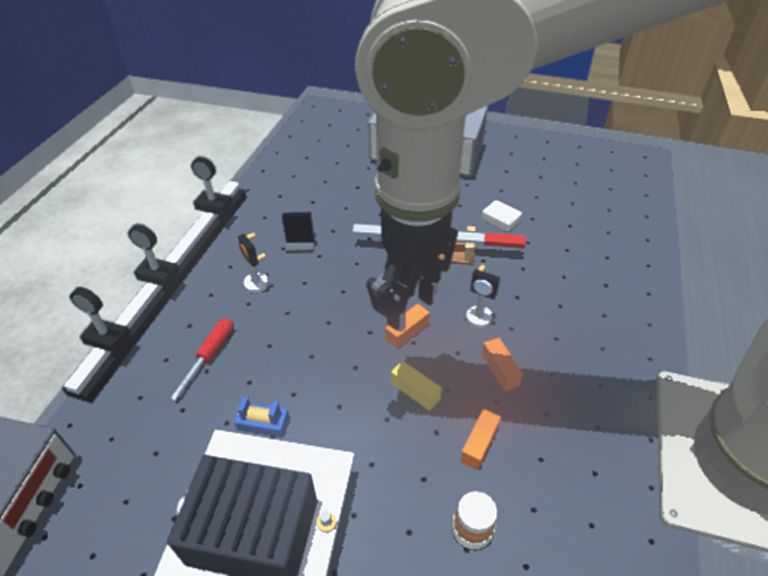

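Call:
servo_tool(targets=[[[0,0,0],[0,0.35,4],0.5],[[0,0,0],[0,0.35,8],0.5],[[0,0,0],[0,0.35,12],0.5],[[0,0,0],[0,0.35,13.5],0.5],[[0,0,0],[0,0.35,14.3],0.5],[[0,0,0],[0,0.35,14.3],0.5],[[0,0,0],[0,0.35,14.3],0.3],[[0,0,0],[0,0.35,14.3],0.15],[[0,0,0],[0,0.35,14.3],0.1],[[0,0,0],[0,0.35,14.3],0.1],[[0,0,0],[0,0.35,14.3],0.1],[[0,0,0],[0,0.35,14.3],0.1]], grip_force=40)

```text
t: 20.7
position: [0.4655, 0.0072, 0.0101]
eef_rot: [0.004, 0.213, 0.977, 0.001]
ft_force: [-0.2, -0.1, 7.9]
finger_gap: 0.28
```

Call:
servo_tool(targets=[[[0,0,0],[0,0,-1],0.1],[[0,0,0],[0,0,-3],0.1],[[0,0,0],[0,0,-6],0.1],[[0,0,0],[0,0,-10],0.1],[[0,0,0],[0,0,-12],0.1],[[0,0,0],[0,0,-12],0.1]])

```text
t: 21.3
position: [0.4654, 0.0072, 0.1321]
eef_rot: [0.005, 0.213, 0.977, 0.001]
ft_force: [-0.3, -0.0, -2.6]
finger_gap: 0.281
```

```bash
python3 - <<'E'
from h import *
lx=np.array([np.cos(np.radians(97)),np.sin(np.radians(97)),0]);ly=np.array([-lx[1],lx[0],0])
L=np.array([.580,.163,0])
for depth,z in ((-80,.10),(-80,.008),(-14,.008)):
    c=L+lx*depth/1e3+ly*.043
    X=c-lx*.014; X[2]=z
    print(depth,X,rel(X,down(97)))
print(tcp()[0],r.get_state()["finger_gap"])
p=snap("wrist");save(p,"w16",None,1.5)
E
```

```text
-80 [0.549 0.064 0.1  ] (array([-5.162,  8.666,  3.294]), array([ 0.477,  0.386, 58.399]))
-80 [0.549 0.064 0.008] (array([-5.074,  8.631, 12.494]), array([ 0.477,  0.386, 58.399]))
-14 [0.541 0.13  0.008] (array([-1.616, 14.252, 12.482]), array([ 0.477,  0.386, 58.399]))
[0.465 0.007 0.132] 0.28142252519282973
```

View pics/w16.png

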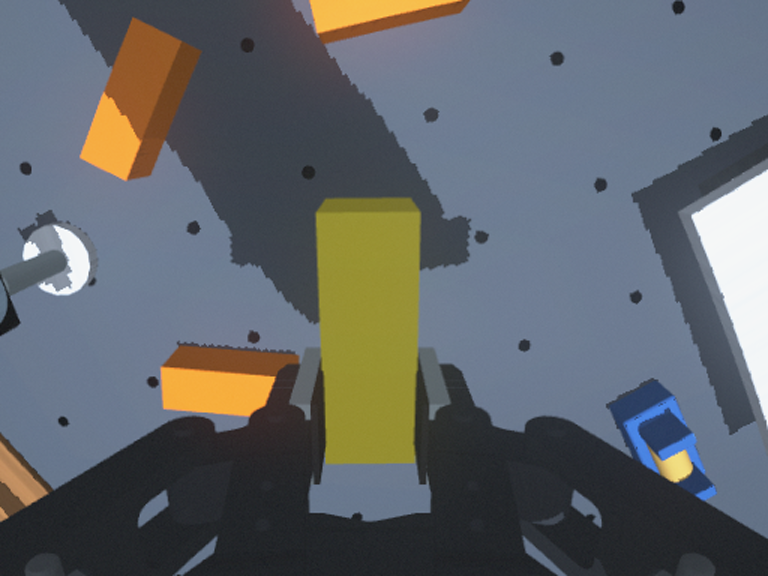

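Call:
servo_tool(targets=[[[0,0,8],[-1,1,0],0.1],[[0,0,16],[-1,2,0],0.1],[[0,0,24],[-2,3,0],0.1],[[0,0,32],[-3,4.5,0],0.1],[[0,0,40],[-4,6,0],0.1],[[0,0,48],[-5,8,0],0.1],[[0.5,0.4,56],[-5.1,8.7,1],0.1],[[0.5,0.4,58.4],[-5.1,8.7,3.3],0.1],[[0.5,0.4,58.4],[-5.1,8.7,5],0.1],[[0.5,0.4,58.4],[-5.1,8.7,5],0.1],[[0.5,0.4,58.4],[-5.1,8.7,5],0.1]])

```text
t: 22.45
position: [0.5458, 0.0652, 0.0785]
eef_rot: [-0.004, 0.662, 0.749, -0.002]
ft_force: [-0.7, 0.1, -0.6]
finger_gap: 0.282
```

```bash
python3 - <<'E'
from h import *
lx=np.array([np.cos(np.radians(97)),np.sin(np.radians(97)),0]);ly=np.array([-lx[1],lx[0],0])
L=np.array([.580,.163,0])
P,Q=tcp()
print(P,Q.as_matrix())
for depth,z in ((-80,.011),(-50,.0105),(-14,.0105)):
    X=L+lx*(depth/1e3-.0165)+ly*.043; X[2]=z
    print(depth,X,rel(X,down(97)))
pts=[L+ly*.09+[0,0,.051],L-ly*.09+[0,0,.051],L+[0,0,.051]]+[P+Q.apply([.0515,b,-.0195]) for b in (-.0125,.0125)]
p=snap("wrist");save(p,"w17",None,1.5,pts)
p=snap("side");save(p,"s17",(90,200,290,350),4,pts)
E
```

```text
[0.546 0.065 0.079] [[-0.122  0.992 -0.008]
 [ 0.992  0.122  0.002]
 [ 0.003 -0.008 -1.   ]]
-80 [0.549 0.062 0.011] (array([-0.375,  0.335,  6.749]), array([-0.43 , -0.158,  0.031]))
-50 [0.545 0.092 0.011] (array([2.625, 0.337, 6.807]), array([-0.43 , -0.158,  0.031]))
-14 [0.541 0.127 0.011] (array([6.225, 0.339, 6.817]), array([-0.43 , -0.158,  0.031]))
```

View pics/w17.png

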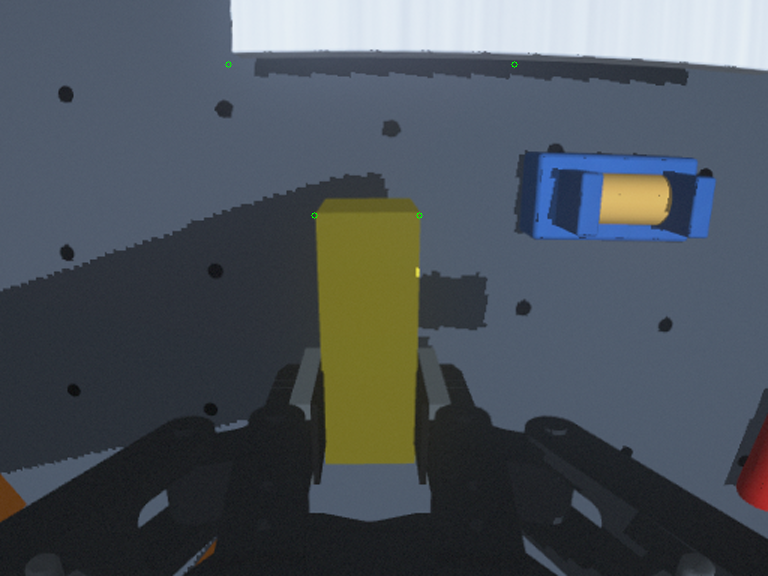

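View pics/s17.png

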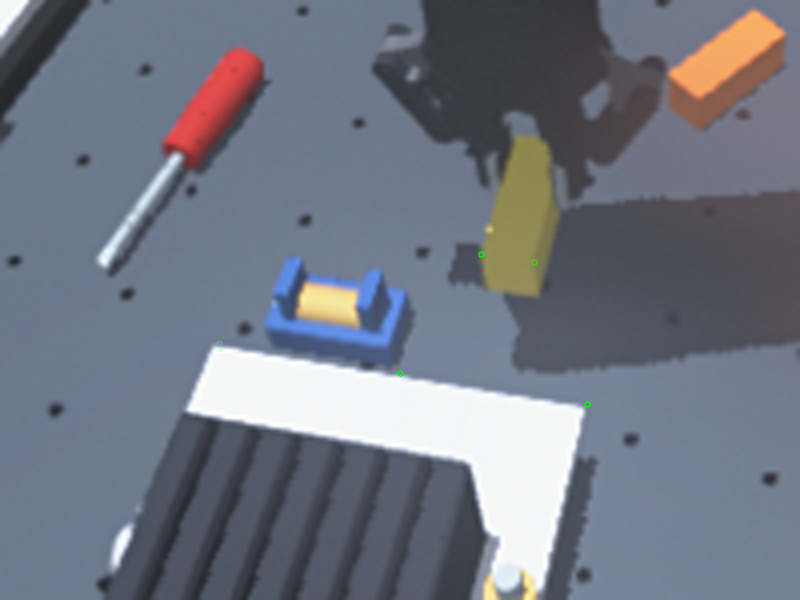

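Call:
servo_tool(targets=[[[-0.4,0,0],[-0.3,0.3,3],0.1],[[-0.4,0,0],[-0.3,0.3,6],0.1],[[-0.4,0,0],[-0.3,0.3,6.7],0.1],[[-0.4,0,0],[0,0.3,6.7],0.1],[[-0.4,0,0],[1,0.3,6.7],0.1],[[-0.4,0,0],[2,0.3,6.7],0.1],[[-0.4,0,0],[3,0.3,6.7],0.1],[[-0.4,0,0],[4,0.3,6.7],0.1],[[-0.4,0,0],[4.5,0.3,6.7],0.1],[[-0.4,0,0],[4.5,0.3,6.7],0.1]])

```text
t: 23.55
position: [0.5433, 0.1114, 0.0121]
eef_rot: [-0.001, 0.662, 0.75, 0.001]
ft_force: [0.2, -0.4, -0.2]
finger_gap: 0.279
```

```bash
python3 - <<'E'
from h import *
lx=np.array([np.cos(np.radians(97)),np.sin(np.radians(97)),0]);ly=np.array([-lx[1],lx[0],0])
L=np.array([.580,.163,0])
print(tcp()[0],r.get_state()["ft_force"])
for depth,z in ((-14,.0105),(-9,.01)):
    X=L+lx*(depth/1e3-.0165)+ly*.043; X[2]=z
    print(depth,X,rel(X,down(97)))
p=snap("wrist");save(p,"w18",None,1.5)
p=snap("side");save(p,"s18",(90,200,290,350),4)
E
```

```text
[0.543 0.111 0.012] [ 0.231 -0.405 -0.246]
-14 [0.541 0.127 0.011] (array([ 1.623, -0.022,  0.168]), array([ 0.064, -0.152,  0.096]))
-9 [0.54  0.132 0.01 ] (array([ 2.123, -0.021,  0.219]), array([ 0.064, -0.152,  0.096]))
```

View pics/w18.png

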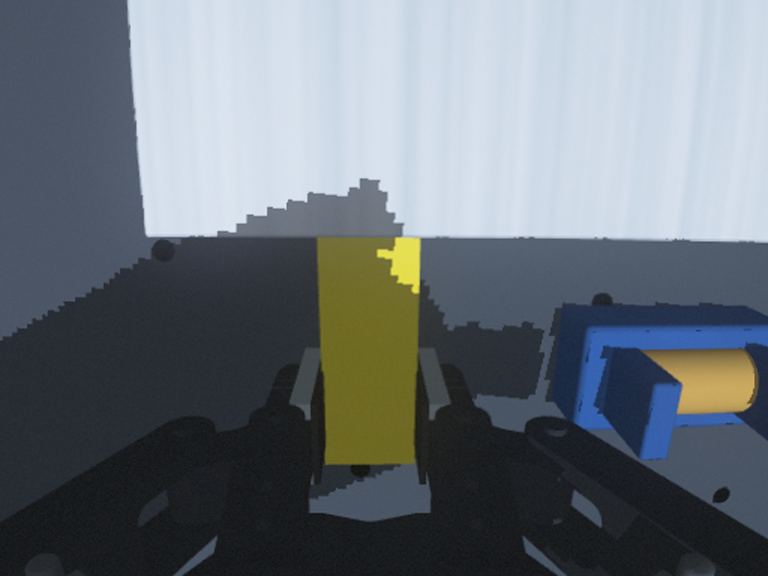

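View pics/s18.png

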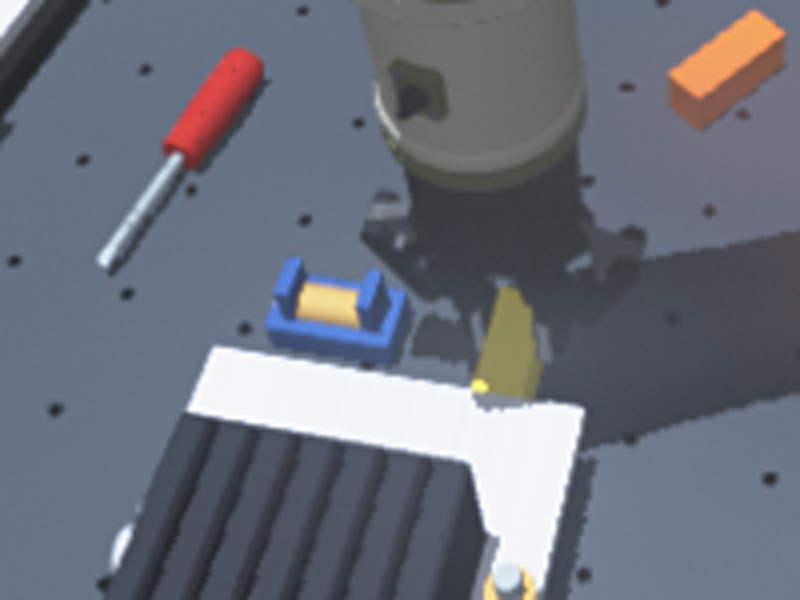

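Call:
servo_tool(targets=[[[0,0,0],[0.6,0,0.1],0.1],[[0,0,0],[1.2,0,0.1],0.1],[[0,0,0],[1.8,0,0.1],0.1],[[0,0,0],[2.1,0,0.15],0.1],[[0,0,0],[2.1,0,0.15],0.1],[[0,0,0],[2.1,0,0.15],0.1]])

```text
t: 24.25
position: [0.5409, 0.131, 0.0105]
eef_rot: [-0.001, 0.663, 0.749, 0.001]
ft_force: [0.6, 0.7, -1.1]
finger_gap: 0.278
```

```bash
python3 - <<'E'
from h import *
print(tcp()[0],r.get_state()["ft_force"])
P,Q=tcp()
p=snap("wrist");save(p,"w19",None,1.5)
print(proj(p,[P+Q.apply([a-.0515+.0350+0,-.0125,-.0195]) for a in (0,.01,.02)])*1.5)
p=snap("side");save(p,"s19",(90,200,290,350),4)
E
```

```text
[0.541 0.131 0.011] [ 0.609  0.745 -1.139]
[[321.696 459.753]
 [320.582 428.555]
 [319.458 395.733]]
```

View pics/w19.png

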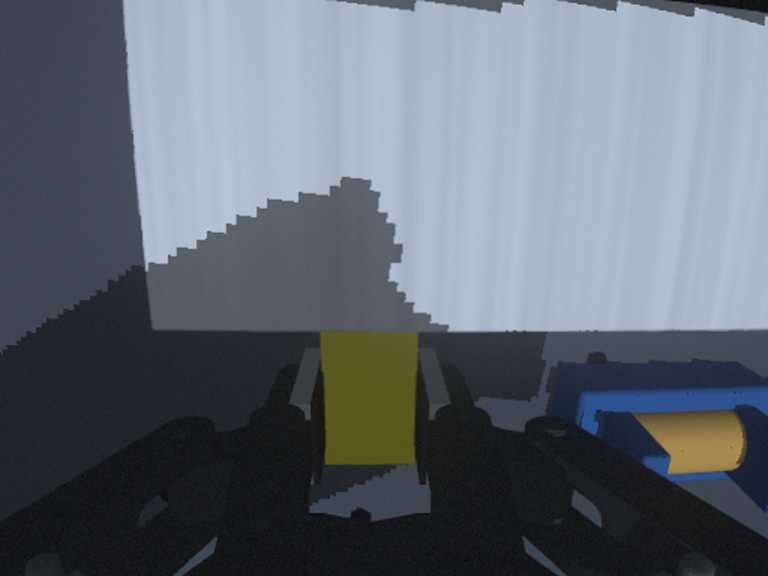

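View pics/s19.png

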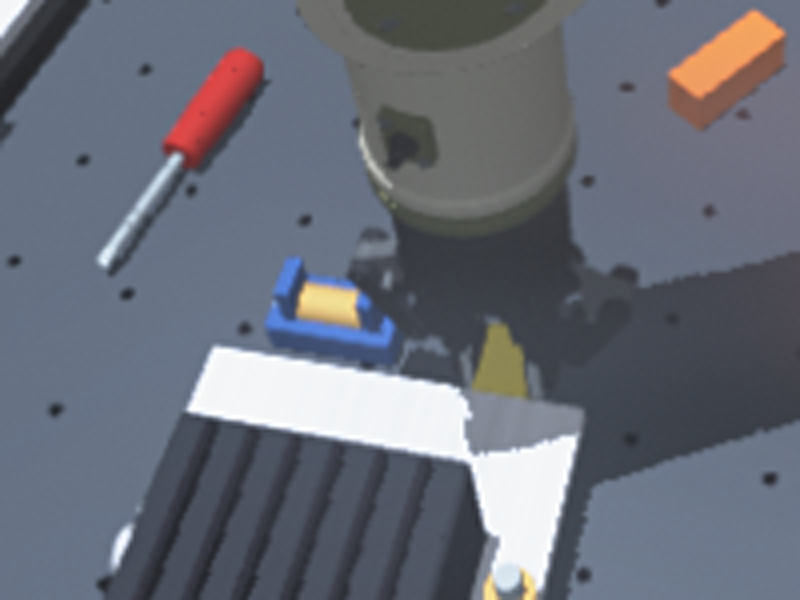

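```bash
python3 - <<'E'
from h import *
lx=np.array([np.cos(np.radians(97)),np.sin(np.radians(97)),0])
p=snap("wrist")
for z in (.050,.053):
  a=atz(p,(246.5,220),z); print(z,a)
  b=atz(p,(246.5,309),.031); print(b,(a-b)@lx)
P,Q=tcp();print(P)
E
```

```text
0.05 [0.538 0.16  0.05 ]
[0.544 0.114 0.031] 0.04669061716817395
0.053 [0.538 0.161 0.053]
[0.544 0.114 0.031] 0.047825179809192035
[0.541 0.131 0.011]
```

Call:
servo_tool(targets=[[[0,0,0],[0,0,0.05],0.1],[[0,0,0],[0,0,0.05],0.35],[[0,0,0],[0,0,0.05],0.45],[[0,0,0],[0,0,0.05],0.45],[[0,0,0],[0,0,0.05],0.45],[[0,0,0],[-1,0,-0.2],0.45],[[0,0,0],[-3,0,-0.4],0.45],[[0,0,0],[-6,0,-2],0.45],[[0,0,0],[-8,0,-6],0.45],[[0,0,0],[-10,0,-11],0.45],[[0,0,0],[-14,0,-14],0.45],[[0,0,0],[-18,0,-18],0.45],[[0,0,0],[-22,0,-20],0.45],[[0,0,0],[-22,8,-22],0.45],[[0,0,0],[-22,8,-22],0.45]])

```text
t: 25.9
position: [0.6485, -0.0822, 0.2319]
eef_rot: [0.001, 0.665, 0.747, 0.001]
ft_force: [-0.8, 0.8, 0.2]
finger_gap: 0.45
```

```bash
python3 - <<'E'
from h import *
print(tcp()[0],r.get_state()["ft_force"],r.get_state()["t"])
p=snap("wrist");save(p,"w20",None,1.5)
p=snap("side");save(p,"s20",(90,200,290,350),4);save(p,"s20f",None,1.5)
for z in (.032,.0315): print(atz(p,((171)/1,274),z))
p=snap("top");save(p,"t20",None,1.5);save(p,"t20c",(80,140,240,260),4.5)
E
```

```text
[ 0.648 -0.082  0.232] [-0.808  0.777  0.19 ] 25.9
[0.639 0.126 0.032]
[0.64  0.126 0.031]
```

View pics/s20.png

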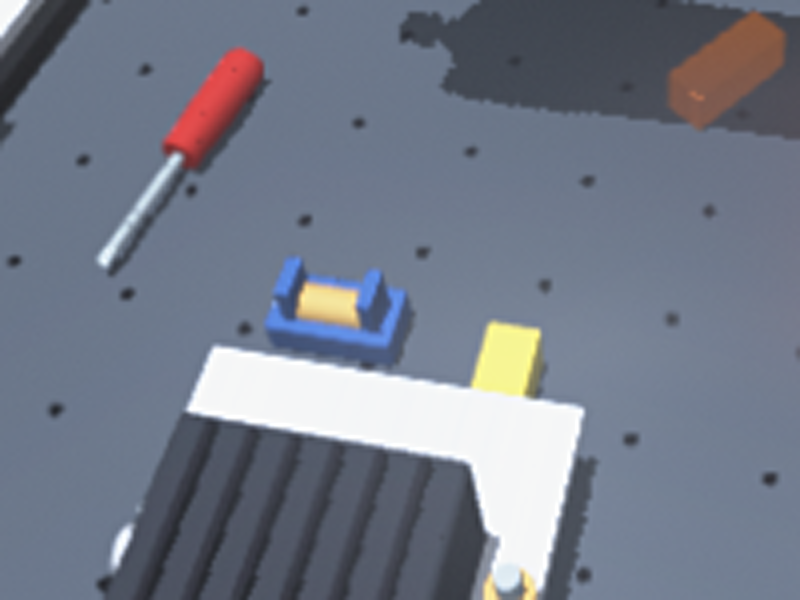

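View pics/t20.png

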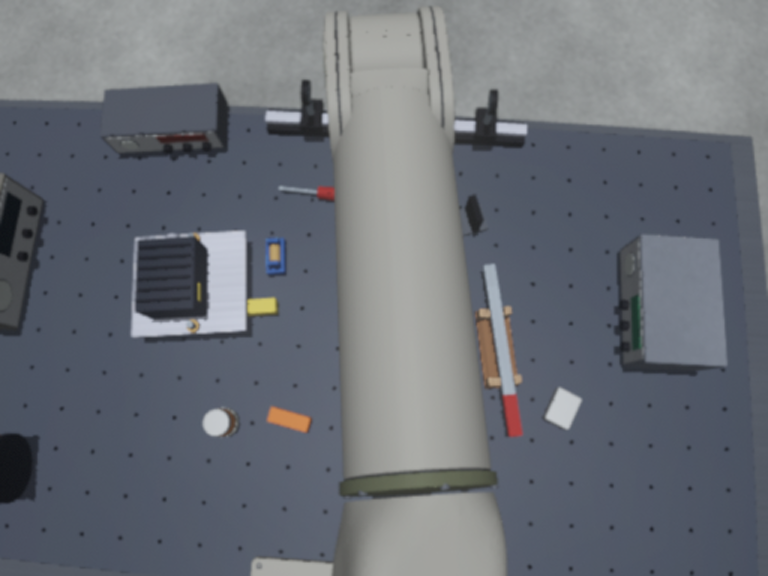

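View pics/s20f.png

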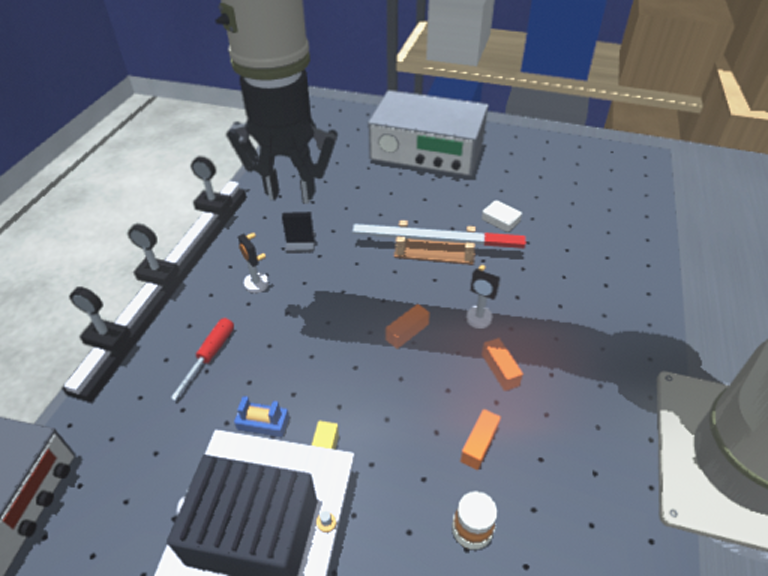

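View pics/w20.png

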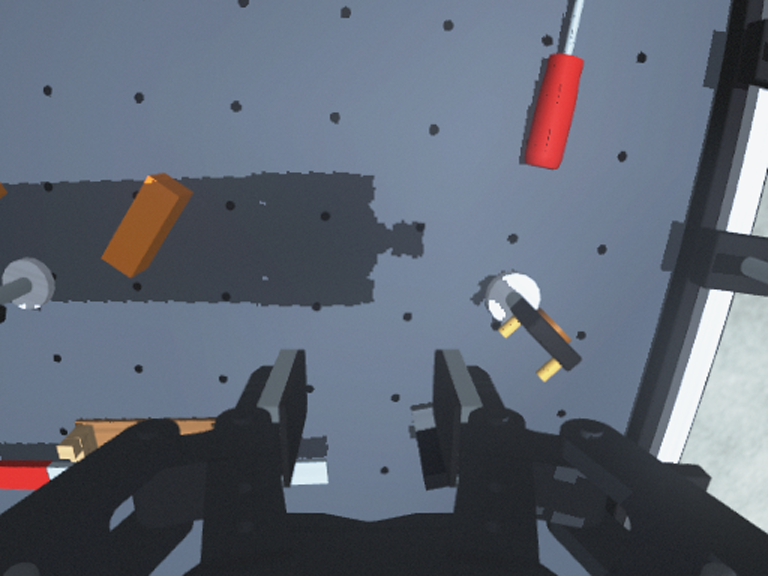

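```bash
python3 - <<'E'
from h import *
print(r.get_state()["t"],r.get_state()["joint_velocities"]);print(r.hand_in())
E
```

```text
26.05 [ 0.013 -0.041 -0.003  0.067 -0.011 -0.005  0.001]
the job is handed in; nothing more can be done
None
```

I levered the plate up, put the bar back in its rest, pushed the yellow chock under the lip, and handed the job in at 26 s of the 72 s allowed. `hand_in` reports no verdict, so these are my own last checks:

- **Plate:** the side camera showed a rise of about 15–16 mm, and it stayed there after the bar was withdrawn. The bar was held in the gripper near its balance point throughout, so I levered from there and did not push on the red sleeve itself.
- **Chock:** the wrist camera put it about 23 mm under the lip, with about 47 mm still showing. It stands flat on the table, square to the lip, on the half away from the fulcrum.
- **Bar:** it lies level in the rest, roughly 6 mm from the seat middle.
- **Bystanders and contact:** nothing looks moved, and the gripper is clear. I felt no unexpected forces while inserting the chock or pulling back.

One disagreement remained: the cameras differed by 2–5 mm on where the lip edge is, so the chock depth is uncertain by about that much. It still clears the 15 mm needed.

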